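# Unlock the sample stand, stack the canisters under its hood and lock it again

### The arm

A 6-joint arm with a two-finger parallel gripper is mounted at the origin on a cart in front of the work surface, level with it; the furniture and walls round the work are solid. World frame = base frame: x ahead of the robot, y to its left, z up, the work surface at z = 0. Lengths are in m, angles in rad, forces in N, time in s.
With the tool pointing down it reaches from about 0.275 to 1 m from the base axis. Payload 8.4 kg.
Tool frame: the origin (TCP) lies at the very end of the fingers, on their centre line; the grasp point (between the pads) lies 19 mm behind it; z points along the fingers, y is the direction in which the jaws open and shut (so a half turn about z gives the same grasp; the last joint's range is limited). The gripper opens to 85 mm and grips with 20 to 120 N. Pads are 22 mm wide; open, the fingers measure 114 mm over their backs; the gripper's body (76 mm by 85 mm) begins 54 mm behind the grasp point. The pads swing forward as they close: fully open they stand 13 mm farther back than shut.
Start: joints at [1.28, 0.353, 1.633, -0, 1.155, -0.002], TCP at [0.178, 0.599, 0.231] pointing down, gripper open.
Joint ranges: [-2.63, 2.63], [-0.92, 2.1], [0.06, 2.66], [-1.3, 4.44], [0, 2.69], [-3.02, 3.02]. Speed limits (rad/s): [2.22, 2.22, 2.79, 3.14, 3.14, 3.14].

### API

Orientations are given as a 3x3 rotation matrix whose columns are the frame's x, y, z axes.
In Python, from rig import * gives the robot as it stands.
- The arm moves only by the tool carry_out, never from a script. Its argument "commands" is a list of rows, each a list of 5 numbers: the shift along the tool's x, y, z in cm, then the turn about the tool's z in degrees, then the opening, from 0 (shut) to 1 (fully open). In form: [[x, y, z, twist, gripper], ...]. A call has 1 to 10 rows; each row is the pose to reach, as a shift and turn from the pose measured when the call began, along the tool's axes at that moment; what a row does not reach only later rows make up. A row lasts 1/10 s, in which the tool goes at most 50 mm and 8.59 degrees, less where a joint would pass 70% of its speed; a pose out of reach is approached as far as the arm can. A call with a gripper value outside its range is refused whole. The fingers move at their own pace and stop on an object; "grip_force" is the grip in N (left out, the last holds). Time passes only in rows, so rows that repeat a pose let the fingers close. It gives the time, the measured TCP pose, the force and the opening at its end, in the units of the state.
- observe(): the state, without advancing time (a new reading comes with each control period).
- grab_frame(name): name is "scene" or "top"; returns (picture, depth): 420x560x3 uint8, blue, green, red; 420x560 float32, m along the optical axis (not along the pixel's ray), 0 where there is no reading.
- calibration(name): a dict with "vfov" (degrees; the focal length in pixels is half the picture's height over the tangent of half this angle, whatever the lens; pixels are square), "cx", "cy" (the principal point, pixels), "rvec" (rotation vector, rad) and "tvec" (3), from world to camera coordinates, as OpenCV has them. Camera axes: x right, y down, z forward; pixel columns grow to the right and rows downward; lengths in m; the calibration is good to about 2 mm. A picture is of the moment at which its call begins. calibration takes no time and is no camera call.
- job_done(): hands the job in, once; it reports no verdict.
Trained networks look in the newest picture that a camera, given by its name, has taken for a name from the list of things; names that differ only in an ending like _2 or _b are one class to them, and where a whole thing is asked for, a point or a joint stands for the part that bears it (a point fixed in the world has none). Each returns a list of dicts, best first, with "confidence" (0 to 1); they miss things now and then, are a little off and sometimes report something else, mostly with a low value. They report only what shows in the picture. A call takes as long as a camera call. They do not tell look-alikes from the thing itself.
- spot_in(camera, query): "xyz" ([x, y, z] in m, in the coordinates of the camera as it stood for that picture, good to about 4 mm: the middle of the surface that is visible of it).
- masks_of(camera, query): "pixels" (420x560 bool, what is visible of it).
- landmark_of(camera, query): "xyz" ([x, y, z] in m, in the coordinates of the camera as it stood for that picture, good to about 4 mm: a listed point, or the origin of a listed thing).
The state is a dict: "time": time; "joints": joint angles; "joint_velocities": joint speeds; "effort": joint torques, N m; "tcp_pos": TCP position; "eef_rot": TCP orientation; "contact_force": force on the tool from outside, world axes, zero at the start; "torque": the same for the moment, N m; "gripper_width": finger opening in m.
Only numpy, scipy, OpenCV 4.12 (cv2) and the standard library are available. Lean on these libraries where they do the work, as an engineer would, in place of code of your own. Each camera call takes 0.05 s, during which the arm holds its last target.

### The job

Open the dial lock of the sample stand: turn its pointer clockwise to 3 o'clock, back anticlockwise to 10 o'clock, then clockwise to 1 o'clock, pausing for a second at each, and swing the clear hood up and fully back. Stack every canister lying on the worktop in the stand as a pyramid, three in the grooves and the others saddled in the gaps above them, close the hood all the way and turn the pointer to 12 o'clock so that it is locked. Leave the other things on the bench where they are.

Things in the scene. Friction and masses are not known exactly. Their poses are not given: they have to be found in the camera images.
- stand: fixed sample stand: aluminium base plate 120 (x) by 270 (y) by 8 mm. Origin on the worktop under the middle groove; x points away from the robot, y to the left, z up (yaw varies). Three grooves along x, at y = -39, 0, 39 mm, between ridges 50 mm long in x, tops 28 mm high: both ends of a canister overhang the ridges by 7 mm. Lock housing: 136 mm square, 30 mm high, centred at x = 56, y = -200 mm.
- dial (a joint): dial angle in rad: 0 with the pointer (white line on the bar knob) at 12 o'clock, the double white mark, along the stand's +x, away from the robot; grows clockwise seen from above, pi/6 per mark (9 o'clock lies towards the hood). Range -2.4 to 2.4, light friction, stays where left.
- dial_knob (a point): on the dial's axis (stand x = 56, y = -200 mm), 74 mm above the worktop: where to grip the bar knob, 16 mm wide, 52 mm long along the pointer, standing from 50 to 90 mm above the worktop; own x axis points as the pointer does.
- disc (a point): centre of the dial's steel disc, 100 mm across, 42 to 48 mm above the worktop, which turns with the knob and has a notch in its rim. The hood's flat tongue (14 mm wide, along y at x = 56 mm, top at 38 mm) lies under the rim and can rise, or come down again, only when the notch is over it (dial within about 0.2 rad of 1 o'clock).
- hood (a joint): angle of the clear hood in rad: 0 closed, 1.75 fully back against its stop. Weighs about 0.35 kg, hinge damped; past about 1.1 it sinks open by itself, below that it sinks shut by itself, at up to about 1 rad/s. Closed it is 96 mm wide in x, from y = -72 to 72 mm, 126 mm high, its walls sloping in above 48 mm. Open, its tongue stands up to 280 mm high.
- hood_hinge (a point): middle of the hood's hinge line, which runs along the stand's x at y = 95, z = 22 mm.
- hood_bar (a point): middle of the hood's handle, a round bar 12 mm thick along the stand's x with 60 mm clear between its two arms; closed: at stand y = -98, z = 100 mm, 53 mm from the sloping hood wall. Moves on an arc of 208 mm radius about the hinge, over the grooves and up to about 230 mm high; own axes turn with the hood.
- groove_a (a point): where the centre of a canister rests, lying along the stand's x axis: in the groove nearest the hinge, 34 mm above the worktop.
- groove_b (a point): where the centre of a canister rests, lying along the stand's x axis: in the middle groove, 34 mm above the worktop.
- groove_c (a point): where the centre of a canister rests, lying along the stand's x axis: in the groove nearest the dial, 34 mm above the worktop.
- gap_a (a point): where the centre of a canister rests, lying along the stand's x axis: second layer, saddled between groove_a and groove_b, 64 mm above the worktop.
- gap_b (a point): where the centre of a canister rests, lying along the stand's x axis: second layer, saddled between groove_b and groove_c, 64 mm above the worktop.
- peak (a point): where the centre of a canister rests, lying along the stand's x axis: third layer, on the canisters in gap_a and gap_b, 94 mm above the worktop.
- canister_0: aluminium sample canister with grey screw caps, a plain cylinder 36 mm in diameter and 64 mm long with flat ends, about 120 g, lying on the worktop to the right of the stand; origin at its centre (18 mm above what it lies on), own x axis along the cylinder. Some of the six are absent in a given start.
- canister_1: aluminium sample canister with grey screw caps, a plain cylinder 36 mm in diameter and 64 mm long with flat ends, about 120 g, lying on the worktop to the right of the stand; origin at its centre (18 mm above what it lies on), own x axis along the cylinder. Some of the six are absent in a given start.
- canister_2: aluminium sample canister with grey screw caps, a plain cylinder 36 mm in diameter and 64 mm long with flat ends, about 120 g, lying on the worktop to the right of the stand; origin at its centre (18 mm above what it lies on), own x axis along the cylinder. Some of the six are absent in a given start.
- canister_3: aluminium sample canister with grey screw caps, a plain cylinder 36 mm in diameter and 64 mm long with flat ends, about 120 g, lying on the worktop to the right of the stand; origin at its centre (18 mm above what it lies on), own x axis along the cylinder. Some of the six are absent in a given start.
- canister_4: aluminium sample canister with grey screw caps, a plain cylinder 36 mm in diameter and 64 mm long with flat ends, about 120 g, lying on the worktop to the right of the stand; origin at its centre (18 mm above what it lies on), own x axis along the cylinder. Some of the six are absent in a given start.
- canister_5: aluminium sample canister with grey screw caps, a plain cylinder 36 mm in diameter and 64 mm long with flat ends, about 120 g, lying on the worktop to the right of the stand; origin at its centre (18 mm above what it lies on), own x axis along the cylinder. Some of the six are absent in a given start.
- dish_loose: bystander: closed petri dish, 59 mm across, 15 mm high, behind the stand; origin at the centre of its underside
- marker_pen: bystander: black and white marker pen, 135 mm long, behind the stand
- timer: bystander: white bench timer, 66 by 70 by 36 mm, at the back; origin at the centre of its underside
Things that resemble listed ones, but are neither listed nor needed, are in the scene too. Leave any purple look-alike of the canister_0 alone.

How it is judged:
By the outcome, as a careful person would: the job done as asked, in the order asked, and still so for the second after the job is handed in, with the robot touching nothing.
Of canister_0, canister_1, canister_2, canister_3, canister_4, canister_5 only 4 to 6 are there at a start; the rules pass over those that are not, and their reading is None.
At some moment in a run one of canister_0, canister_1, canister_2, canister_3, canister_4, canister_5 may be knocked a few centimetres aside while the robot is not near it.
Once in a run the grip may slacken for a moment while it holds something.
It also fails if it takes over 210 s, if anything falls off the work surface, if the arm or the gripper's body presses on something with over 40 N, if the wrist force passes 120 N, or if a joint passes its speed limit or range.

## Working session

There is one attempt and no reset: what is moved stays moved. The work goes in short steps, Python scripts to look and compute and a tool call to move; the robot and the scene stay as the last step left them, time stands still between calls to the robot, and variables do not carry over. Pictures are saved under pics/ and viewed, and the job is handed in when it is done.

Besides the shell and the picture viewer there is one more tool, called after ">>>" in YAML: its name, and indented under it one key for each argument. carry_out: Moves the arm, as the interface text tells. Its arguments: {"type":"object","properties":{"commands":{"type":"array","items":{"type":"array","items":{"type":"number"}}},"grip_force":{"type":"number"}},"required":["commands"]}

```bash
ls; mkdir -p pics; cat > h.py <<'E'
from rig import *
import numpy as np, cv2
def cam(n):
    c=calibration(n); f=210/np.tan(np.radians(c['vfov'])/2)
    R=cv2.Rodrigues(np.array(c['rvec'],float))[0]; t=np.array(c['tvec'],float).ravel()
    return f,c['cx'],c['cy'],R,t
def c2w(n,p):
    f,cx,cy,R,t=cam(n); return R.T@(np.array(p)-t)
def px2w(n,u,v,d):
    f,cx,cy,R,t=cam(n); return R.T@(np.array([(u-cx)/f*d,(v-cy)/f*d,d])-t)
def w2px(n,p):
    f,cx,cy,R,t=cam(n); q=R@np.array(p)+t; return np.array([f*q[0]/q[2]+cx,f*q[1]/q[2]+cy])
E
python3 - <<'E'
from h import *
print(observe())
for n in ['scene','top']:
    p,d=grab_frame(n); cv2.imwrite(f'pics/{n}0.png',p); np.save(f'/tmp/{n}d.npy',d); print(calibration(n), c2w(n,[0,0,0]))
for q in ['canister_0','dial_knob','disc','hood_bar','hood_hinge','groove_b','stand','groove_a','groove_c']:
    for n in ['scene','top']:
        for r in landmark_of(n,q): print(n,q,c2w(n,r['xyz']).round(4),round(r['confidence'],2))
print(observe()['time'])
E
```

```text
pics
{'time': 0.0, 'joints': array([ 1.27960247e+00,  3.53695178e-01,  1.63414135e+00, -5.99509255e-06,
        1.15521890e+00, -2.40768851e-03]), 'joint_velocities': array([ 0.00018118,  0.00031371, -0.00119646,  0.00208222,  0.00043857,
        0.00075052]), 'effort': array([ 1.22195805e-03, -6.05260348e+01, -3.42077565e+01, -5.79696393e-05,
        9.27429297e-03,  7.52773758e-05]), 'tcp_pos': array([0.17785878, 0.59864768, 0.23052923]), 'eef_rot': array([[-9.58590958e-01,  2.84786240e-01, -4.14702578e-04],
       [ 2.84786542e-01,  9.58589932e-01, -1.40276814e-03],
       [-1.95934843e-06, -1.46278257e-03, -9.99998930e-01]]), 'contact_force': array([-0.14577528, -0.79936888,  0.02209333]), 'torque': array([-0.02383228, -0.02829761, -0.07739478]), 'gripper_width': 0.08539888691422862}
{'vfov': 57.23191519826404, 'cx': 281.80773446873997, 'cy': 211.00155227921664, 'rvec': array([ 1.14064938, -2.26197576,  1.10796002]), 'tvec': array([0.29649949, 0.45459896, 0.52836307])} [0.07991114 0.32649983 0.67878697]
{'vfov': 45.114097224831795, 'cx': 281.64418703399144, 'cy': 210.017398842666
[... 1166 characters left out ...]
 [0.5691 0.1056 0.0385] 0.72
scene groove_b [0.569  0.145  0.0373] 0.71
scene groove_b [0.5697 0.187  0.0338] 0.56
top groove_b [0.5688 0.1805 0.037 ] 0.73
top groove_b [0.565  0.1075 0.0301] 0.71
scene stand [0.5639 0.1487 0.0014] 0.82
top stand [0.5663 0.1461 0.0007] 0.61
scene groove_a [0.5691 0.1056 0.0385] 0.72
scene groove_a [0.569  0.145  0.0373] 0.71
scene groove_a [0.5697 0.187  0.0338] 0.56
top groove_a [0.5688 0.1805 0.037 ] 0.73
top groove_a [0.565  0.1075 0.0301] 0.71
scene groove_c [0.5691 0.1056 0.0385] 0.72
scene groove_c [0.569  0.145  0.0373] 0.71
scene groove_c [0.5697 0.187  0.0338] 0.56
top groove_c [0.5688 0.1805 0.037 ] 0.73
top groove_c [0.565  0.1075 0.0301] 0.71
1.0
```

View pics/scene0.png

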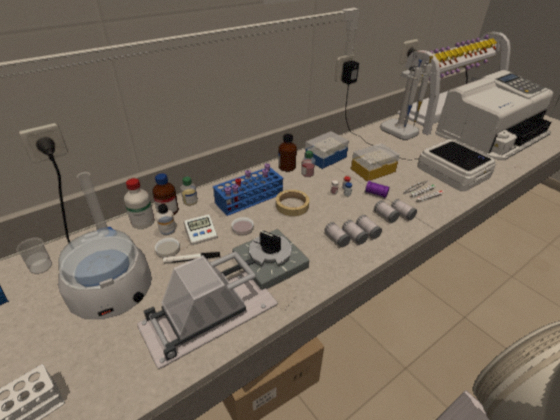

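View pics/top0.png

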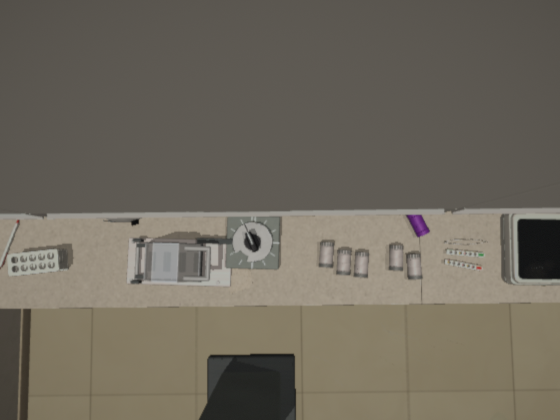

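```bash
python3 - <<'E'
import cv2
p=cv2.imread('pics/top0.png'); cv2.imwrite('pics/top0z.png',cv2.resize(p[200:310,110:300],None,fx=4.2,fy=4.2,interpolation=cv2.INTER_CUBIC))
cv2.imwrite('pics/top0c.png',cv2.resize(p[200:310,300:490],None,fx=4.2,fy=4.2,interpolation=cv2.INTER_CUBIC))
p=cv2.imread('pics/scene0.png'); cv2.imwrite('pics/scene0z.png',cv2.resize(p[210:370,130:330],None,fx=3.7,fy=3.7,interpolation=cv2.INTER_CUBIC))
E
```

```text
(no output)
```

View pics/top0z.png

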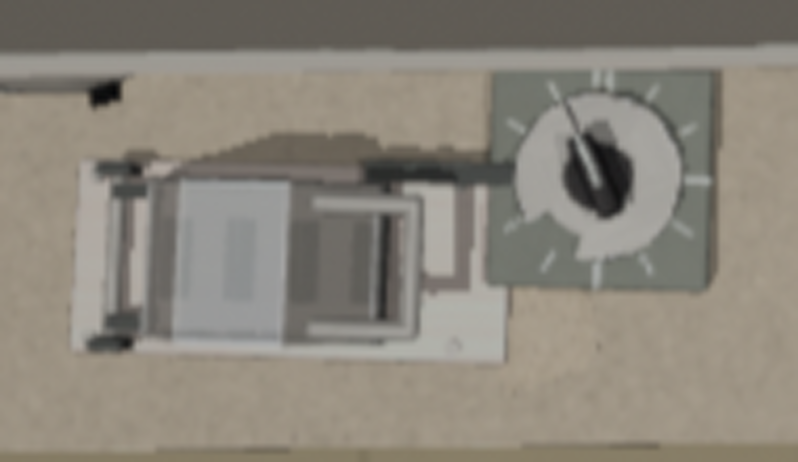

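View pics/scene0z.png

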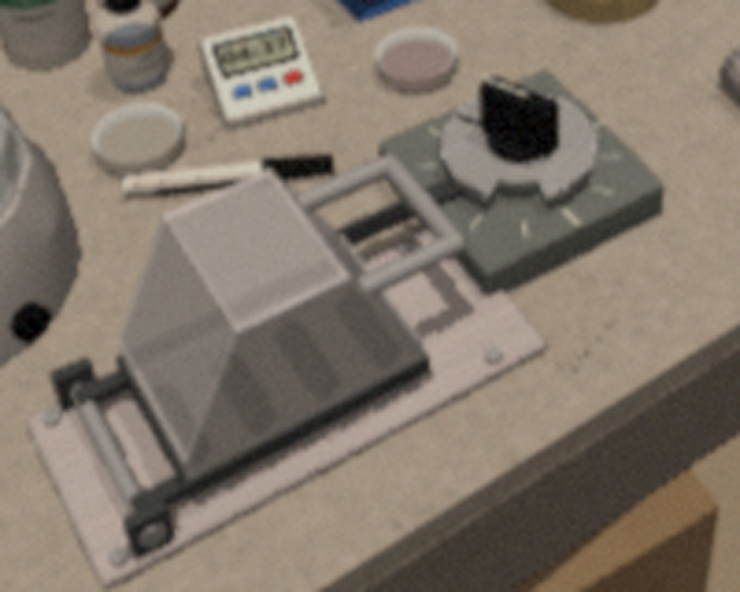

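View pics/top0c.png

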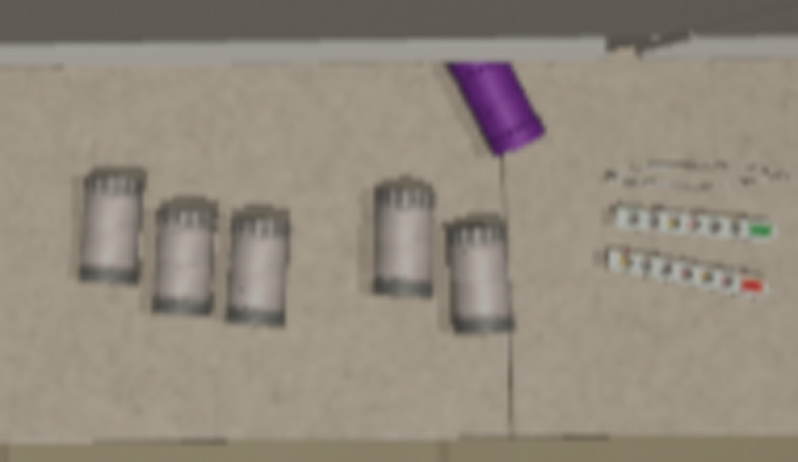

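```bash
cat >> h.py <<'E'
L={'dial_knob':(56,-200,74),'disc':(56,-200,45),'hood_bar':(0,-98,100),'hood_hinge':(0,95,22),'stand':(0,0,0)}
G={'groove_a':(0,39,34),'groove_b':(0,0,34),'groove_c':(0,-39,34),'gap_a':(0,19.5,64),'gap_b':(0,-19.5,64),'peak':(0,0,94)}
def s2w(S,p):
    x,y,a=S; p=np.array(p,float)/1000
    return np.array([x+np.cos(a)*p[0]-np.sin(a)*p[1], y+np.sin(a)*p[0]+np.cos(a)*p[1], p[2]])
E
python3 - <<'E'
from h import *
from scipy.optimize import least_squares
obs=[]
D=np.load('/tmp/topd.npy'); print(D[100:240:10,250].round(3), D[205:235:3,300].round(3))
for v in (100,180,205,208,212): print(v,px2w('top',300,v,D[v,300]).round(3))
for k in range(3):
    for n in ['scene','top']:
        grab_frame(n)
        for q in L:
            for r in landmark_of(n,q)[:1]:
                obs.append((n,q,c2w(n,r['xyz'])))
def res(S): return np.concatenate([(s2w(S,L[q])-w) for n,q,w in obs])
for c in (['scene'],['top'],['scene','top']):
    full=obs; o2=[o for o in full if o[0] in c]
    r=least_squares(lambda S:np.concatenate([(s2w(S,L[q])-w)[:2] for n,q,w in o2]),[.565,.148,-.04],loss='soft_l1',f_scale=.004)
    print(c,r.x)
    S=r.x
for n,q,w in obs: print(n,q,((w-s2w(S,L[q]))*1000).round(1))
print(observe()['time'])
E
```

```text
[0.153 0.164 0.176 0.19  0.208 0.226 0.25  0.278 0.317 0.366 0.433 0.525
 1.294 1.279] [0.481 0.513 0.581 0.583 1.329 1.328 1.326 1.323 1.326 1.326]
100 [ 0.631 -0.136  1.173]
180 [ 0.631 -0.142  1.007]
205 [ 0.63  -0.148  0.845]
208 [ 0.63  -0.149  0.813]
212 [ 0.632 -0.152  0.743]
['scene'] [ 0.56627837  0.14636019 -0.04044031]
['top'] [ 0.56602699  0.14569014 -0.0269573 ]
['scene', 'top'] [ 0.56619479  0.1460582  -0.03434957]
scene dial_knob [-2.8 -0.5 -3.5]
scene disc [-0.1 -0.3 -1. ]
scene hood_bar [ 0.3 -2.8 -0.7]
scene hood_hinge [ 2.5 -0.7  2.2]
scene stand [-1.5  0.4  1.3]
top dial_knob [-0.   1.1  1.8]
top disc [ 4.1  4.4 -0. ]
top hood_bar [-0.6  0.3 -0.1]
top hood_hinge [ -6.  -94.6  68.8]
top stand [-0.2 -0.8  1.5]
scene dial_knob [-2.7  2.8 -1. ]
scene disc [-1.1  2.  -2.2]
scene hood_bar [ 1.5 -0.5 -2.4]
scene hood_hinge [ 0.8  0.3 -0.5]
scene stand [-2.   0.1  0.4]
top dial_knob [-1.1 -0.9 -0.7]
top disc [ 1.2  4.6 -2.9]
top hood_bar [-1.6 -0.9 -1. ]
top hood_hinge [ 2.3 -1.6  2.4]
top stand [ 1.3 -1.5  1.1]
scene dial_knob [-0.6 -0.4  2.8]
scene disc [-0.3  0.1 -1.1]
scene hood_bar [-0.5  0.4 -2.5]
scene hood_hinge [2.1 0.5 2.7]
scene stand [-2.2  1.4  0.5]
top dial_knob [ 3.   1.  -0.3]
top disc [-0.4  8.1 -2.3]
top hood_bar [ 1.5 -1.8 -2.1]
top hood_hinge [ 0.5 -4.1  2.9]
top stand [ 1.4 -0.7 -0.4]
2.8
```

```bash
cat > ov.py <<'E'
from h import *
def draw(n,img,S,s,ox,oy,w,h,out,cans=[]):
    z=cv2.resize(img[oy:oy+h,ox:ox+w],None,fx=s,fy=s,interpolation=cv2.INTER_CUBIC)
    def pl(P,c,closed=True):
        q=np.array([(w2px(n,s2w(S,p))+.5-[ox,oy])*s for p in P])
        cv2.polylines(z,[np.round(q).astype(int)],closed,c,1)
    pl([(-60,-135,8),(60,-135,8),(60,135,8),(-60,135,8)],(0,0,255))
    pl([(-12,-268,30),(124,-268,30),(124,-132,30),(-12,-132,30)],(0,255,0))
    pl([(56+50*np.cos(t),-200+50*np.sin(t),48) for t in np.linspace(0,6.28,60)],(255,0,0))
    pl([(-36,-104,100),(36,-104,100)],(0,255,255)); pl([(-36,-92,100),(36,-92,100)],(0,255,255))
    pl([(-48,-72,20),(48,-72,20),(48,72,20),(-48,72,20)],(255,0,255))
    cv2.imwrite(out,z)
E
python3 - <<'E'
from ov import *
S=[.5662,.1461,-.034]
draw('top',cv2.imread('pics/top0.png'),S,4.2,110,200,190,110,'pics/ovt.png')
draw('scene',cv2.imread('pics/scene0.png'),S,3.7,130,210,200,160,'pics/ovs.png')
E
```

```text
(no output)
```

View pics/ovt.png

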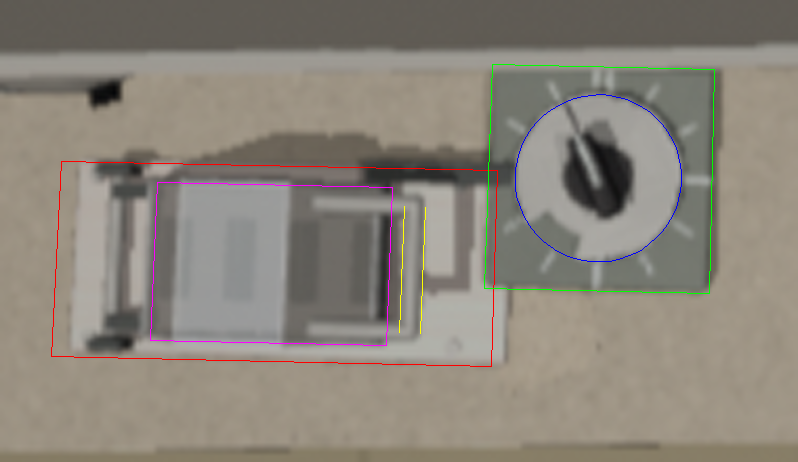

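View pics/ovs.png

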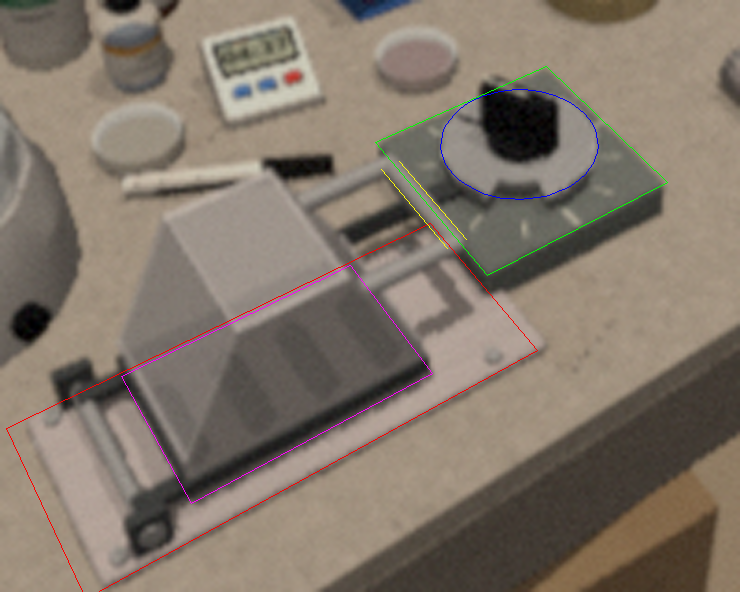

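```bash
python3 - <<'E'
from ov import *
p,d=grab_frame('top'); cv2.imwrite('pics/t1.png',p)
S=[.5662,.1461,-.034]
z=cv2.resize(p[212:275,220:290],None,fx=9,fy=9,interpolation=cv2.INTER_CUBIC)
for zz,c in ((90,(0,255,255)),(48,(255,0,0))):
    u=(w2px('top',s2w(S,(56,-200,zz)))+.5-[220,212])*9; print(u)
    cv2.circle(z,tuple(int(a) for a in u),3,c,-1)
for ang in (-.45,):
    a=[(w2px('top',s2w(S,(56+r*np.cos(ang),-200-r*np.sin(ang),90)))+.5-[220,212])*9 for r in (-26,26)]
    cv2.line(z,tuple(a[0].astype(int)),tuple(a[1].astype(int)),(0,255,0),1)
q,d=grab_frame('scene')
z2=cv2.resize(q[220:290,240:320],None,fx=9,fy=9,interpolation=cv2.INTER_CUBIC)
for ang in (-.45,):
    a=[(w2px('scene',s2w(S,(56+r*np.cos(ang),-200-r*np.sin(ang),90)))+.5-[240,220])*9 for r in (-26,26)]
    cv2.line(z2,tuple(a[0].astype(int)),tuple(a[1].astype(int)),(0,255,0),1)
cv2.imwrite('pics/k1.png',z);cv2.imwrite('pics/k2.png',z2)
E
```

```text
[282.34533317 269.00236378]
[291.43415563 272.68956381]
```

View pics/k1.png

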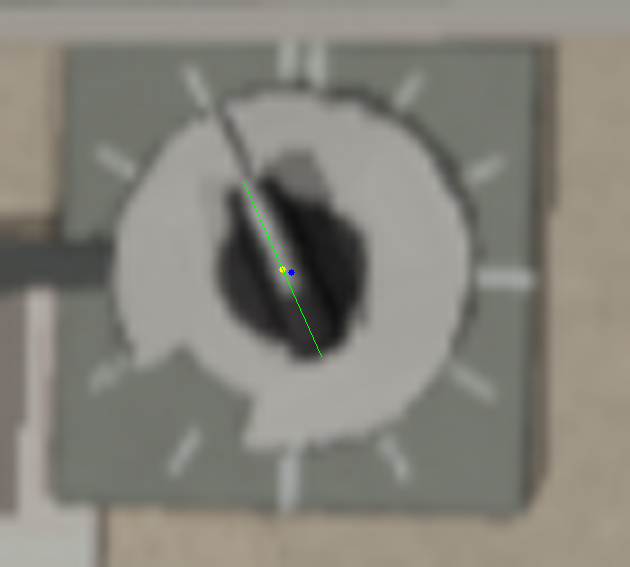

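View pics/k2.png

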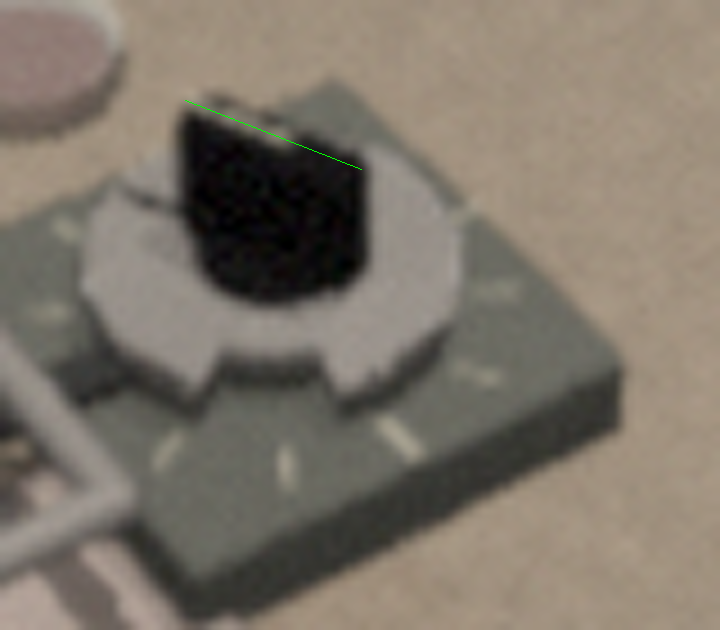

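```bash
cat >> h.py <<'E'
S0=[.5664,.1461,-.034]
def rel(w,yang=None):
    "world TCP target and world angle (deg) of tool y -> tool shifts cm, twist deg"
    o=observe(); R=np.array(o['eef_rot']); d=R.T@(np.array(w)-o['tcp_pos'])*100
    a=np.degrees(np.arctan2(R[1,1],R[0,1])); tw=0
    if yang is not None: tw=-(yang-a)
    tw=(tw+180)%360-180
    print('shift',d.round(2),'twist',round(tw,1),'(alt',round((tw+360)%360-180,1),') yang',a.round(1),'J6',np.degrees(o['joints'][5]).round(1),'tilt',R[:2,2].round(3)); return d,tw
def st():
    o=observe(); R=np.array(o['eef_rot'])
    print('t',round(o['time'],2),'tcp',o['tcp_pos'].round(4),'yang',np.degrees(np.arctan2(R[1,1],R[0,1])).round(1),'F',o['contact_force'].round(1),'T',o['torque'].round(2),'w',round(o['gripper_width'],4),'J',np.degrees(o['joints']).round(0))
E
python3 -c "
from h import *
print(s2w(S0,(56,-200,74)))
rel([.6163,-.0557,.17],113.8)
rel([.45,.19,.20],93)"
```

```text
[ 0.61556895 -0.05568804  0.074     ]
shift [-60.66 -50.29   6.13] twist -40.3 (alt 139.7 ) yang 73.5 J6 -0.1 tilt [-0.  0.]
shift [-37.73 -31.47   3.13] twist -19.5 (alt 160.5 ) yang 73.5 J6 -0.1 tilt [-0.  0.]
```

>>> carry_out:
  commands:
    - [-60.6,-50.3,2,-40.3,1]
    - [-60.6,-50.3,2,-40.3,1]
    - [-60.6,-50.3,2,-40.3,1]
    - [-60.6,-50.3,2,-40.3,1]
    - [-60.6,-50.3,2,-40.3,1]
    - [-60.6,-50.3,2,-40.3,1]
    - [-60.6,-50.3,2,-40.3,1]
    - [-60.6,-50.3,2,-40.3,1]
    - [-60.6,-50.3,2,-40.3,1]
    - [-60.6,-50.3,2,-40.3,1]
  grip_force: 40

```text
time: 3.9
tcp_pos: [0.4538, 0.1863, 0.219]
eef_rot: [[-0.915, -0.403, 0.001], [-0.403, 0.915, 0.0], [-0.001, 0.0, -1.0]]
contact_force: [1.7, 0.5, 0.7]
gripper_width: 0.0855
```

```bash
python3 -c "
from h import *
st(); rel([.6163,-.0557,.14],113.8)"
```

```text
t 3.9 tcp [0.4538 0.1863 0.219 ] yang 113.8 F [1.7 0.5 0.7] T [ 0.05 -0.01 -0.  ] w 0.0855 J [ 22.   9. 110.   0.  61. -92.]
shift [ -5.12 -28.7    7.91] twist -0.0 (alt 180.0 ) yang 113.8 J6 -91.6 tilt [0.001 0.   ]
```

>>> carry_out:
  commands:
    - [-5.1,-28.7,7.9,0,1]
    - [-5.1,-28.7,7.9,0,1]
    - [-5.1,-28.7,7.9,0,1]
    - [-5.1,-28.7,7.9,0,1]
    - [-5.1,-28.7,7.9,0,1]
    - [-5.1,-28.7,7.9,0,1]
    - [-5.1,-28.7,7.9,0,1]
    - [-5.1,-28.7,7.9,0,1]
    - [-5.1,-28.7,7.9,0,1]
    - [-5.1,-28.7,7.9,0,1]

```text
time: 4.9
tcp_pos: [0.6157, -0.0546, 0.1406]
eef_rot: [[-0.915, -0.404, 0.001], [-0.404, 0.915, 0.001], [-0.001, 0.0, -1.0]]
contact_force: [-1.2, -0.5, -0.2]
gripper_width: 0.0852
```

```bash
python3 -c "
from ov import *
st(); rel([.6163,-.0557,.055],113.8)
for n in ['scene','top']:
    p,d=grab_frame(n); cv2.imwrite(f'pics/{n}2.png',p)
    print(w2px(n,[.6163,-.0557,.14]),w2px(n,[.6163,-.0557,.09]))
p=cv2.imread('pics/scene2.png'); cv2.imwrite('pics/s2z.png',cv2.resize(p[140:300,180:380],None,fx=3.7,fy=3.7,interpolation=cv2.INTER_CUBIC))
"
```

```text
t 4.9 tcp [ 0.6157 -0.0546  0.1406] yang 113.8 F [-1.2 -0.5 -0.2] T [-0.06 -0.05  0.01] w 0.0852 J [  -5.   25.   99.    0.   56. -119.]
shift [ 0.   -0.13  8.56] twist 0.0 (alt -180.0 ) yang 113.8 J6 -119.1 tilt [0.001 0.001]
[269.51283665 217.36481849] [269.54851263 234.26811827]
[249.57894262 240.46480539] [250.87419039 241.00643678]
```

View pics/s2z.png

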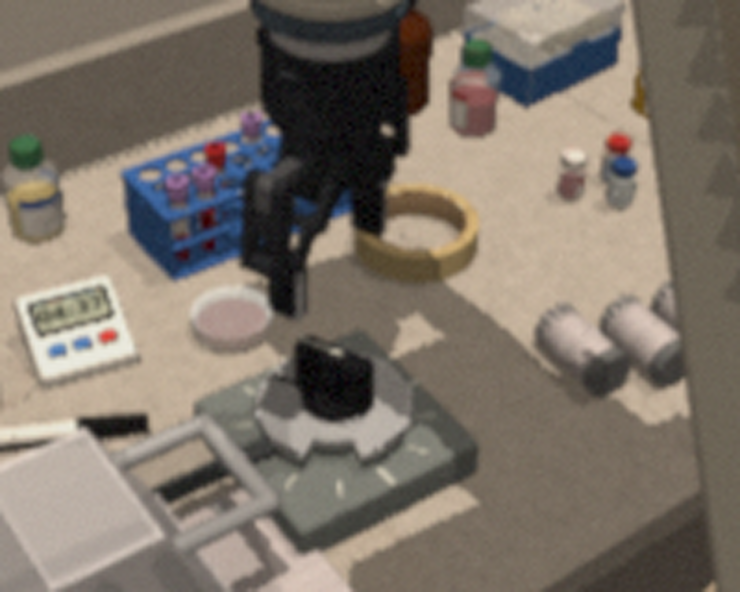

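>>> carry_out:
  commands:
    - [0,-0.1,8.2,0,1]
    - [0,-0.1,8.2,0,1]
    - [0,-0.1,8.2,0,1]
    - [0,-0.1,8.2,0,0]
    - [0,-0.1,8.2,0,0]
    - [0,-0.1,8.2,0,0]
    - [0,-0.1,8.2,0,0]
    - [0,-0.1,8.2,0,0]
    - [0,-0.1,8.2,0,0]
    - [0,-0.1,8.2,0,0]

```text
time: 6.0
tcp_pos: [0.6172, -0.0558, 0.0599]
eef_rot: [[-0.915, -0.404, 0.003], [-0.404, 0.915, 0.0], [-0.003, -0.001, -1.0]]
contact_force: [-0.8, -1.0, 6.7]
gripper_width: 0.0157
```

```bash
python3 -c "
from ov import *
st()"
```

```text
t 6.0 tcp [ 0.6172 -0.0558  0.0599] yang 113.8 F [-0.8 -1.   6.7] T [-0.15  0.19  0.04] w 0.0157 J [  -5.   31.  101.    0.   47. -119.]
```

>>> carry_out:
  commands:
    - [0,0,0,8,0]
    - [0,0,0,16,0]
    - [0,0,0,24,0]
    - [0,0,0,32,0]
    - [0,0,0,40,0]
    - [0,0,0,48,0]
    - [0,0,0,56,0]
    - [0,0,0,60,0]
    - [0,0,0,60,0]

```text
time: 6.9
tcp_pos: [0.6169, -0.0582, 0.06]
eef_rot: [[-0.806, 0.592, 0.003], [0.592, 0.806, -0.003], [-0.004, -0.001, -1.0]]
contact_force: [-2.1, -13.9, -2.2]
gripper_width: 0.0156
```

```bash
python3 -c "
from ov import *
st()
p,d=grab_frame('scene'); cv2.imwrite('pics/s3z.png',cv2.resize(p[180:300,200:350],None,fx=5,fy=5,interpolation=cv2.INTER_CUBIC))
"
```

```text
t 6.9 tcp [ 0.6169 -0.0582  0.06  ] yang 53.7 F [ -2.1 -13.9  -2.2] T [-2.12  0.18 -0.04] w 0.0156 J [ -5.  31. 101.  -0.  47. -59.]
```

View pics/s3z.png

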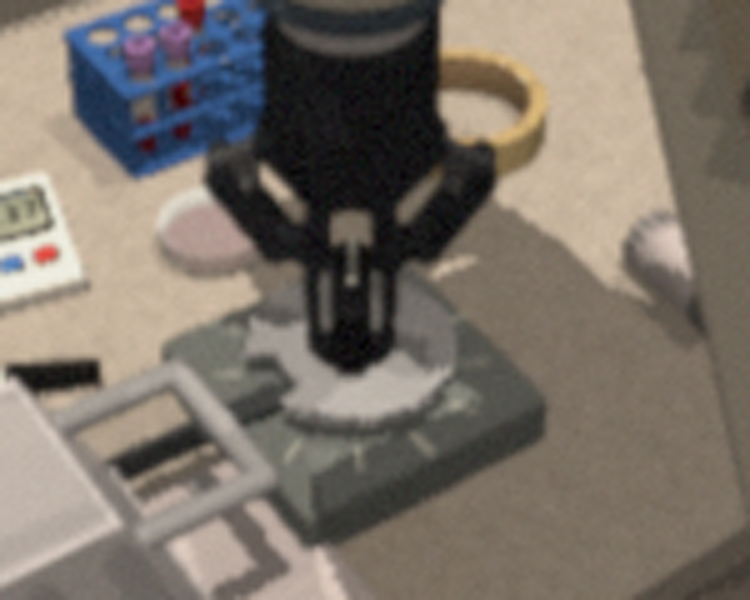

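>>> carry_out:
  commands:
    - [0,0,0,8,0]
    - [0,0,0,16,0]
    - [0,0,0,24,0]
    - [0,0,0,32,0]
    - [0,0,0,40,0]
    - [0,0,0,48,0]
    - [0,0,0,55.6,0]
    - [0,0,0,55.6,0]

```text
time: 7.75
tcp_pos: [0.6148, -0.0594, 0.0599]
eef_rot: [[0.035, 0.999, -0.001], [0.999, -0.035, -0.004], [-0.004, -0.001, -1.0]]
contact_force: [-8.5, -7.4, 4.0]
gripper_width: 0.0157
```

```bash
python3 -c "
from ov import *
st(); rel([.6165,-.0575,.06],-1.95)
p,d=grab_frame('scene'); cv2.imwrite('pics/s4z.png',cv2.resize(p[180:300,200:350],None,fx=5,fy=5,interpolation=cv2.INTER_CUBIC))
"
```

```text
t 7.75 tcp [ 0.6148 -0.0594  0.0599] yang -2.0 F [-8.5 -7.4  4. ] T [-1.07  1.18 -0.03] w 0.0157 J [ -6.  31. 101.  -0.  47.  -3.]
shift [ 0.2   0.16 -0.01] twist -0.1 (alt 179.9 ) yang -2.0 J6 -3.3 tilt [-0.001 -0.004]
```

View pics/s4z.png

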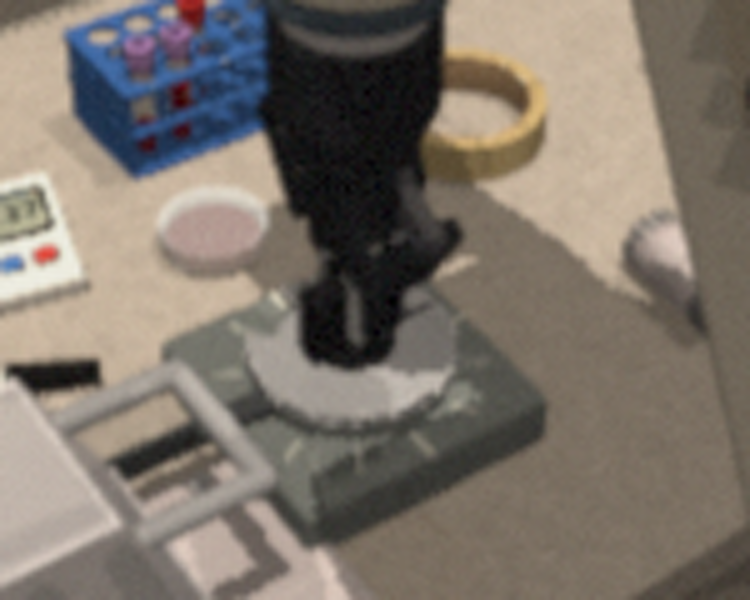

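>>> carry_out:
  commands:
    - [0,0,0,0,0]
    - [0,0,0,0,0]
    - [0,0,0,0,0]
    - [0,0,0,0,0]
    - [0,0,0,0,0]
    - [0,0,0,0,0]
    - [0,0,0,0,0]
    - [0,0,0,0,0]
    - [0,0,0,0,0]
    - [0,0,0,0,0]

```text
time: 8.8
tcp_pos: [0.6147, -0.0595, 0.06]
eef_rot: [[0.032, 1.0, -0.001], [0.999, -0.032, -0.004], [-0.005, -0.001, -1.0]]
contact_force: [-1.9, -3.3, 1.4]
gripper_width: 0.015
```

>>> carry_out:
  commands:
    - [0,0,0,0,0]
    - [0,0,0,0,0]
    - [0,0,0,-8,0]
    - [0,0,0,-16,0]
    - [0,0,0,-24,0]
    - [0,0,0,-32,0]
    - [0,0,0,-40,0]
    - [0,0,0,-48,0]
    - [0,0,0,-56,0]
    - [0,0,0,-62,0]

```text
time: 9.8
tcp_pos: [0.617, -0.0583, 0.06]
eef_rot: [[-0.87, 0.493, 0.003], [0.493, 0.87, -0.003], [-0.004, -0.001, -1.0]]
contact_force: [6.9, 6.4, -6.9]
gripper_width: 0.0156
```

>>> carry_out:
  commands:
    - [0,0,0,-8,0]
    - [0,0,0,-16,0]
    - [0,0,0,-24,0]
    - [0,0,0,-32,0]
    - [0,0,0,-40,0]
    - [0,0,0,-48,0]
    - [0,0,0,-56,0]
    - [0,0,0,-62,0]
    - [0,0,0,-62,0]

```text
time: 10.7
tcp_pos: [0.617, -0.0557, 0.06]
eef_rot: [[-0.842, -0.539, 0.003], [-0.539, 0.842, 0.001], [-0.003, -0.001, -1.0]]
contact_force: [-0.3, 12.0, 1.1]
gripper_width: 0.0153
```

```bash
python3 -c "
from ov import *
st(); rel([.6165,-.0575,.06],-1.95+150)
"
```

```text
t 10.7 tcp [ 0.617  -0.0557  0.06  ] yang 122.6 F [-0.3 12.   1.1] T [ 2.06  0.21 -0.02] w 0.0153 J [  -5.   31.  101.    0.   47. -128.]
shift [ 0.14 -0.13 -0.  ] twist -25.4 (alt 154.6 ) yang 122.6 J6 -128.0 tilt [0.003 0.001]
```

>>> carry_out:
  commands:
    - [0,0,0,-8,0]
    - [0,0,0,-16,0]
    - [0,0,0,-24,0]
    - [0,0,0,-25.4,0]
    - [0,0,0,-25.4,0]
    - [0,0,0,-25.4,0]

```text
time: 11.3
tcp_pos: [0.6162, -0.0547, 0.0599]
eef_rot: [[-0.53, -0.848, 0.001], [-0.848, 0.53, 0.002], [-0.002, -0.0, -1.0]]
contact_force: [-4.1, 3.0, 3.3]
gripper_width: 0.0157
```

```bash
python3 -c "
from ov import *
st(); rel([.6165,-.0575,.06],-1.95+150)
p,d=grab_frame('scene'); cv2.imwrite('pics/s5z.png',cv2.resize(p[180:300,200:350],None,fx=5,fy=5,interpolation=cv2.INTER_CUBIC))
"
```

```text
t 11.3 tcp [ 0.6162 -0.0547  0.0599] yang 148.0 F [-4.1  3.   3.3] T [0.55 0.73 0.05] w 0.0157 J [  -5.   31.  101.    0.   47. -153.]
shift [ 0.22 -0.17 -0.01] twist -0.0 (alt 180.0 ) yang 148.0 J6 -153.4 tilt [0.001 0.002]
```

View pics/s5z.png

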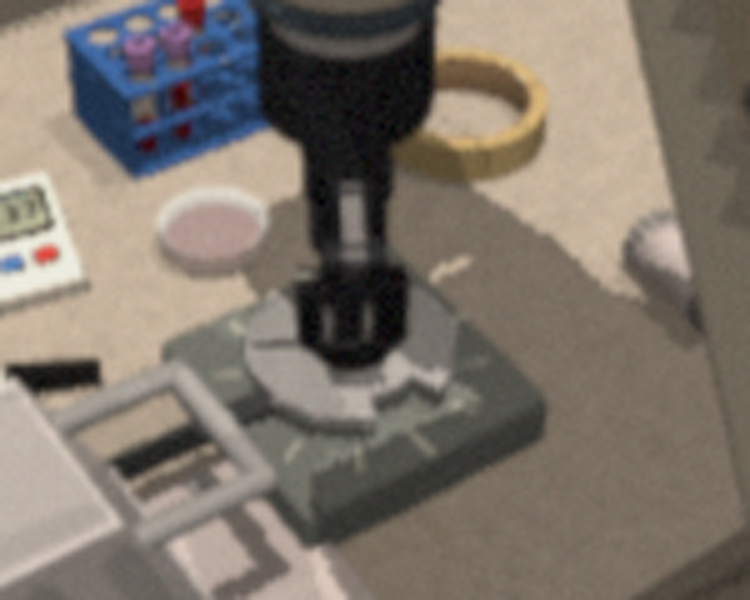

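>>> carry_out:
  commands:
    - [0,0,0,0,0]
    - [0,0,0,0,0]
    - [0,0,0,0,0]
    - [0,0,0,0,0]
    - [0,0,0,0,0]
    - [0,0,0,0,0]
    - [0,0,0,0,0]
    - [0,0,0,0,0]
    - [0,0,0,0,0]
    - [0,0,0,0,0]

```text
time: 12.35
tcp_pos: [0.6162, -0.0546, 0.0599]
eef_rot: [[-0.53, -0.848, 0.001], [-0.848, 0.53, 0.002], [-0.002, 0.0, -1.0]]
contact_force: [-3.1, -1.0, 2.6]
gripper_width: 0.0154
```

>>> carry_out:
  commands:
    - [0,0,0,0,0]
    - [0,0,0,0,0]
    - [0,0,0,8,0]
    - [0,0,0,16,0]
    - [0,0,0,24,0]
    - [0,0,0,32,0]
    - [0,0,0,40,0]
    - [0,0,0,48,0]
    - [0,0,0,50,0]
    - [0,0,0,50,0]

```text
time: 13.35
tcp_pos: [0.6174, -0.0564, 0.06]
eef_rot: [[-0.99, -0.139, 0.004], [-0.139, 0.99, -0.0], [-0.003, -0.001, -1.0]]
contact_force: [0.8, -9.4, -2.9]
gripper_width: 0.0152
```

```bash
python3 -c "
from ov import *
st(); rel([.6165,-.0575,.06],-1.95+60)
"
```

```text
t 13.35 tcp [ 0.6174 -0.0564  0.06  ] yang 98.0 F [ 0.8 -9.4 -2.9] T [-1.55 -0.18 -0.05] w 0.0152 J [  -5.   31.  101.   -0.   47. -103.]
shift [ 0.1 -0.1 -0. ] twist 39.9 (alt -140.1 ) yang 98.0 J6 -103.3 tilt [ 0.004 -0.   ]
```

>>> carry_out:
  commands:
    - [0,0,0,8,0]
    - [0,0,0,16,0]
    - [0,0,0,24,0]
    - [0,0,0,32,0]
    - [0,0,0,39.9,0]
    - [0,0,0,39.9,0]
    - [0,0,0,39.9,0]
    - [0,0,0,39.9,0]

```text
time: 14.15
tcp_pos: [0.6171, -0.0581, 0.0599]
eef_rot: [[-0.849, 0.529, 0.003], [0.529, 0.849, -0.003], [-0.004, -0.001, -1.0]]
contact_force: [-3.6, -10.1, 1.3]
gripper_width: 0.0155
```

>>> carry_out:
  commands:
    - [0,0,0,0,0]
    - [0,0,0,0,0]
    - [0,0,0,0,0]
    - [0,0,0,0,0]
    - [0,0,0,0,0]
    - [0,0,0,0,0]
    - [0,0,0,0,0]
    - [0,0,0,0,0]
    - [0,0,0,0,0]
    - [0,0,0,0,0]

```text
time: 15.15
tcp_pos: [0.6171, -0.0582, 0.0599]
eef_rot: [[-0.849, 0.528, 0.003], [0.528, 0.849, -0.003], [-0.004, -0.001, -1.0]]
contact_force: [-2.9, -4.7, 2.4]
gripper_width: 0.0152
```

```bash
python3 -c "
from ov import *
st(); rel([.6165,-.0575,.06],-1.95+60)
"
```

```text
t 15.15 tcp [ 0.6171 -0.0582  0.0599] yang 58.1 F [-2.9 -4.7  2.4] T [-0.62  0.54  0.02] w 0.0152 J [ -5.  31. 101.  -0.  47. -63.]
shift [ 0.09  0.03 -0.01] twist 0.0 (alt -180.0 ) yang 58.1 J6 -63.4 tilt [ 0.003 -0.003]
```

>>> carry_out:
  commands:
    - [0,0,0,0,0.5]
    - [0,0,0,0,0.5]
    - [0,0,0,0,0.5]
    - [0,0,0,0,0.5]
    - [0,0,-5,0,0.5]
    - [0,0,-10,0,0.5]
    - [0,0,-10,0,0.5]
    - [0,0,-10,0,0.5]

```text
time: 15.95
tcp_pos: [0.6178, -0.0579, 0.1616]
eef_rot: [[-0.849, 0.528, 0.006], [0.528, 0.849, -0.003], [-0.007, 0.001, -1.0]]
contact_force: [-1.5, 0.8, -0.5]
gripper_width: 0.0424
```

```bash
python3 -c "
from ov import *
st(); w=s2w(S0,(0,-98,100)); print(w); rel([*w[:2],.15],88.05)
for n in ('scene','top'):
  p,d=grab_frame(n); cv2.imwrite(f'pics/{n}6.png',p)
  for q in ('hood_bar','dial_knob','disc'): print(n,q,[(c2w(n,r['xyz']).round(4),round(r['confidence'],2)) for r in landmark_of(n,q)[:2]])
p=cv2.imread('pics/scene6.png')
cv2.imwrite('pics/s6z.png',cv2.resize(p[180:300,200:350],None,fx=5,fy=5,interpolation=cv2.INTER_CUBIC))
"
```

```text
t 15.95 tcp [ 0.6178 -0.0579  0.1616] yang 58.1 F [-1.5  0.8 -0.5] T [-0.01 -0.06 -0.  ] w 0.0424 J [ -5.  24.  98.  -0.  58. -63.]
[0.56306864 0.04815664 0.1       ]
shift [10.26  6.11  1.09] twist -29.9 (alt 150.1 ) yang 58.1 J6 -63.4 tilt [ 0.006 -0.003]
scene hood_bar []
scene dial_knob [(array([ 0.6137, -0.0531,  0.0724]), 0.89), (array([0.5738, 0.238 , 0.0241]), 0.38)]
scene disc [(array([ 0.6159, -0.0549,  0.0402]), 0.98), (array([0.5612, 0.0498, 0.0974]), 0.67)]
top hood_bar [(array([0.5621, 0.0496, 0.101 ]), 0.9), (array([ 0.5653, -0.2884,  0.0156]), 0.49)]
top dial_knob []
top disc []
```

View pics/s6z.png

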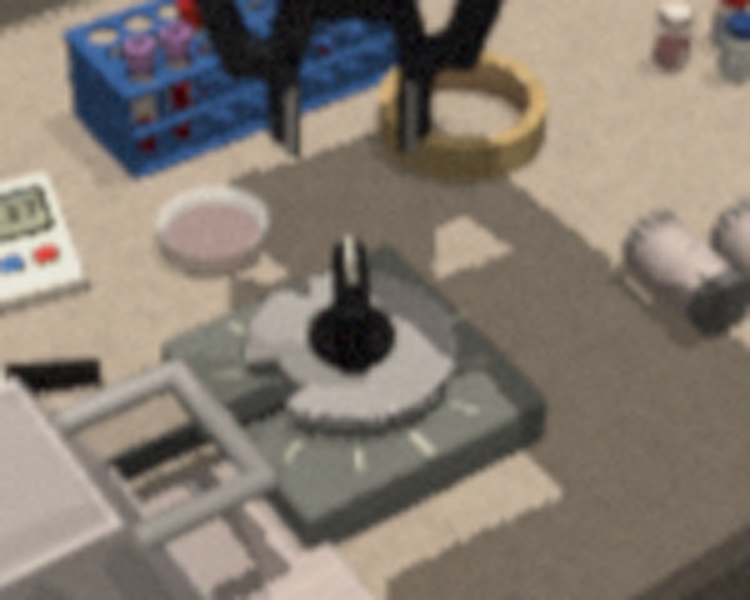

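>>> carry_out:
  commands:
    - [10.2,6.2,0.5,-29.9,0.5]
    - [10.2,6.2,0.5,-29.9,0.5]
    - [10.2,6.2,0.5,-29.9,0.5]
    - [10.2,6.2,0.5,-29.9,0.5]
    - [10.2,6.2,0.5,-29.9,0.5]
    - [10.2,6.2,0.5,-29.9,0.5]
    - [10.2,6.2,0.5,-29.9,0.5]

```text
time: 17.05
tcp_pos: [0.5627, 0.0482, 0.1535]
eef_rot: [[-0.999, 0.037, 0.001], [0.037, 0.999, -0.003], [-0.002, -0.003, -1.0]]
contact_force: [0.1, 0.2, 1.4]
gripper_width: 0.0426
```

```bash
python3 -c "
from ov import *
st(); w=s2w(S0,(0,-98,100)); print(w); rel([*w[:2],.081],88.05)
p,d=grab_frame('scene')
cv2.imwrite('pics/s7z.png',cv2.resize(p[180:330,150:330],None,fx=4.2,fy=4.2,interpolation=cv2.INTER_CUBIC))
"
```

```text
t 17.05 tcp [0.5627 0.0482 0.1535] yang 87.9 F [0.1 0.2 1.4] T [-0.02  0.01 -0.06] w 0.0426 J [  5.  20. 105.  -0.  55. -83.]
[0.56306864 0.04815664 0.1       ]
shift [-0.02  0.02  7.25] twist -0.2 (alt 179.8 ) yang 87.9 J6 -82.9 tilt [ 0.001 -0.003]
```

View pics/s7z.png

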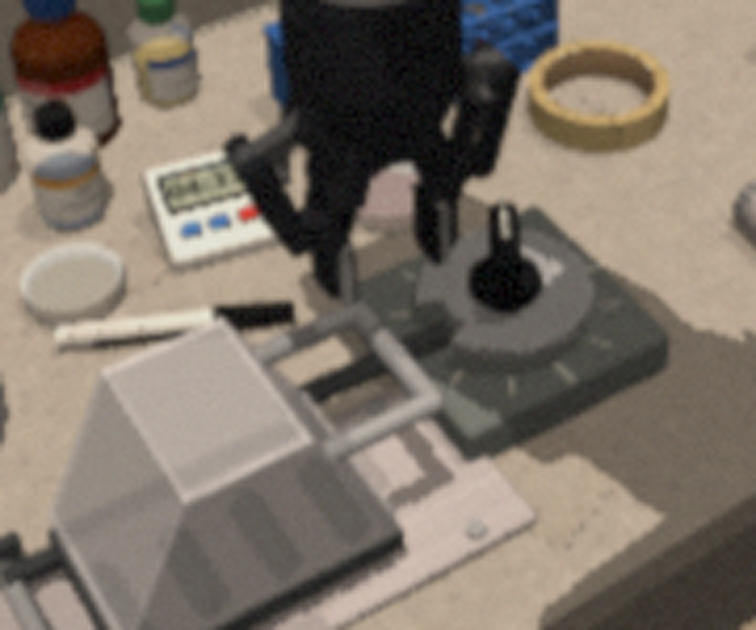

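>>> carry_out:
  commands:
    - [0,0,4,0,0.5]
    - [0,0,7.2,0,0.5]
    - [0,0,7.2,0,0.5]
    - [0,0,7.2,0,0]
    - [0,0,7.2,0,0]
    - [0,0,7.2,0,0]
    - [0,0,7.2,0,0]
    - [0,0,7.2,0,0]

```text
time: 17.9
tcp_pos: [0.564, 0.0472, 0.0833]
eef_rot: [[-0.999, 0.037, 0.004], [0.037, 0.999, -0.004], [-0.004, -0.003, -1.0]]
contact_force: [0.9, -6.1, 0.6]
gripper_width: 0.0107
```

```bash
python3 -c "
from ov import *
st()
o=observe(); t=o['tcp_pos']; R=o['eef_rot']; g=t-R[:,2]*.019; print(g)
# stand frame y of grasp
c,s=np.cos(S0[2]),np.sin(S0[2]); d=g[:2]-S0[:2]; print('stand',(c*d[0]+s*d[1])*1000,(-s*d[0]+c*d[1])*1000,g[2]*1000)
"
```

```text
t 17.9 tcp [0.564  0.0472 0.0833] yang 87.9 F [ 0.9 -6.1  0.6] T [-0.86 -0.08 -0.02] w 0.0107 J [  5.  25. 108.  -0.  47. -83.]
[0.56395918 0.04731434 0.10228516]
stand 0.9186557146998241 -98.81154008838017 102.28515924029315
```

```bash
cat >> h.py <<'E'
def arc(t0,ts,k=(0,0)):
    "tool y,z shifts (cm) along hood arc from angle t0 to each t"
    f=np.arctan2(78,-193); r=20.8
    return [(round(r*(np.cos(f-t)-np.cos(f-t0)),2),round(-r*(np.sin(f-t)-np.sin(f-t0)),2)) for t in ts]
E
python3 -c "
from h import *
print(arc(0,np.arange(1,11)*.07))"
```

```text
[(np.float64(0.59), np.float64(-1.33)), (np.float64(1.28), np.float64(-2.61)), (np.float64(2.05), np.float64(-3.85)), (np.float64(2.9), np.float64(-5.03)), (np.float64(3.84), np.float64(-6.14)), (np.float64(4.85), np.float64(-7.19)), (np.float64(5.94), np.float64(-8.16)), (np.float64(7.09), np.float64(-9.05)), (np.float64(8.29), np.float64(-9.87)), (np.float64(9.56), np.float64(-10.59))]
```

>>> carry_out:
  commands:
    - [0,0.6,-1.33,0,0]
    - [0,1.28,-2.6,0,0]
    - [0,2.05,-3.85,0,0]
    - [0,2.9,-5.03,0,0]
    - [0,2.9,-5.03,0,0]

```text
time: 18.4
tcp_pos: [0.5653, 0.0771, 0.1361]
eef_rot: [[-0.999, 0.036, 0.006], [0.036, 0.999, -0.004], [-0.006, -0.004, -1.0]]
contact_force: [-1.6, -7.1, 2.4]
gripper_width: 0.0103
```

```bash
cat >> h.py <<'E'
def gstand():
    o=observe(); t=o['tcp_pos']; R=o['eef_rot']; g=t-R[:,2]*.019
    c,s=np.cos(S0[2]),np.sin(S0[2]); d=g[:2]-S0[:2]; p=np.array([(c*d[0]+s*d[1])*1000,(-s*d[0]+c*d[1])*1000,g[2]*1000])
    a=np.arctan2(p[2]-22,p[1]-95); print('grasp in stand',p.round(1),'hinge r',np.hypot(p[1]-95,p[2]-22).round(1),'theta',(np.arctan2(78,-193)-a).round(3)); return p
E
python3 -c "
from ov import *
st();gstand()
p,d=grab_frame('scene')
cv2.imwrite('pics/s8z.png',cv2.resize(p[180:330,150:330],None,fx=4.2,fy=4.2,interpolation=cv2.INTER_CUBIC))
"
```

```text
t 18.4 tcp [0.5653 0.0771 0.1361] yang 87.9 F [-1.6 -7.1  2.4] T [-1.24  0.33 -0.04] w 0.0103 J [  8.  22. 105.  -0.  53. -80.]
grasp in stand [  1.1 -68.9 155.1] hinge r 211.2 theta 0.298
```

View pics/s8z.png

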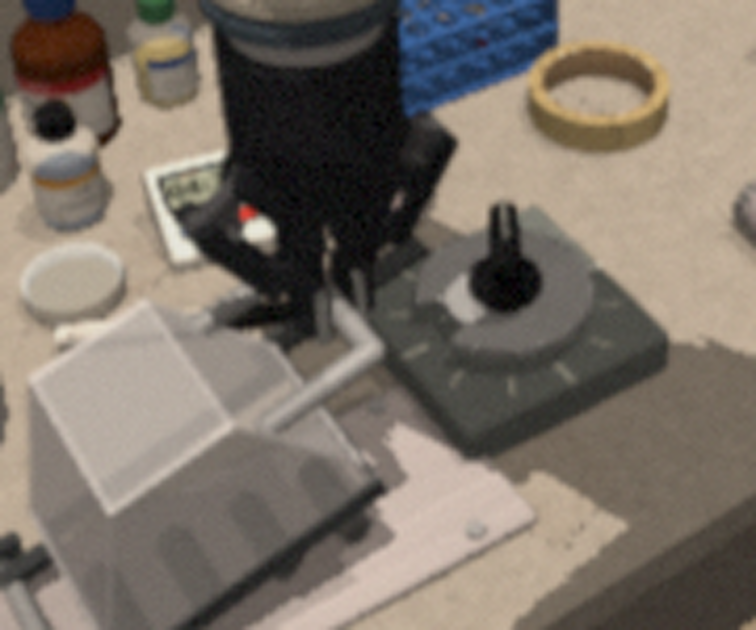

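```bash
python3 -c "
from h import *
print([tuple(map(float,a)) for a in arc(.29,.29+np.arange(1,11)*.08)])
print([tuple(map(float,a)) for a in arc(1.09,1.09+np.arange(1,10)*.07)])"
```

```text
[(1.09, -1.26), (2.28, -2.42), (3.55, -3.49), (4.91, -4.45), (6.34, -5.3), (7.83, -6.04), (9.38, -6.65), (10.97, -7.14), (12.59, -7.49), (14.24, -7.72)]
[(1.45, -0.09), (2.91, -0.08), (4.36, 0.04), (5.8, 0.25), (7.22, 0.57), (8.62, 0.98), (9.98, 1.49), (11.3, 2.1), (12.58, 2.79)]
```

>>> carry_out:
  commands:
    - [0,1.1,-1.2,0,0]
    - [0,2.28,-2.35,0,0]
    - [0,3.55,-3.4,0,0]
    - [0,4.91,-4.35,0,0]
    - [0,6.34,-5.2,0,0]
    - [0,7.83,-5.9,0,0]
    - [0,9.38,-6.5,0,0]
    - [0,10.97,-7.0,0,0]
    - [0,12.59,-7.35,0,0]
    - [0,14.24,-7.55,0,0]

```text
time: 19.45
tcp_pos: [0.5709, 0.2204, 0.2131]
eef_rot: [[-0.999, 0.035, 0.01], [0.035, 0.999, -0.004], [-0.01, -0.004, -1.0]]
contact_force: [3.4, -2.8, -0.7]
gripper_width: 0.0103
```

```bash
python3 -c "
from ov import *
st();gstand()
p,d=grab_frame('scene')
cv2.imwrite('pics/s9z.png',cv2.resize(p[130:330,60:300],None,fx=3.2,fy=3.2,interpolation=cv2.INTER_CUBIC))
"
```

```text
t 19.45 tcp [0.5709 0.2204 0.2131] yang 88.0 F [ 3.4 -2.8 -0.7] T [-0.53 -0.62 -0.01] w 0.0103 J [ 21.  20.  97.  -0.  63. -67.]
grasp in stand [  1.8  74.4 232.1] hinge r 211.1 theta 1.089
```

View pics/s9z.png

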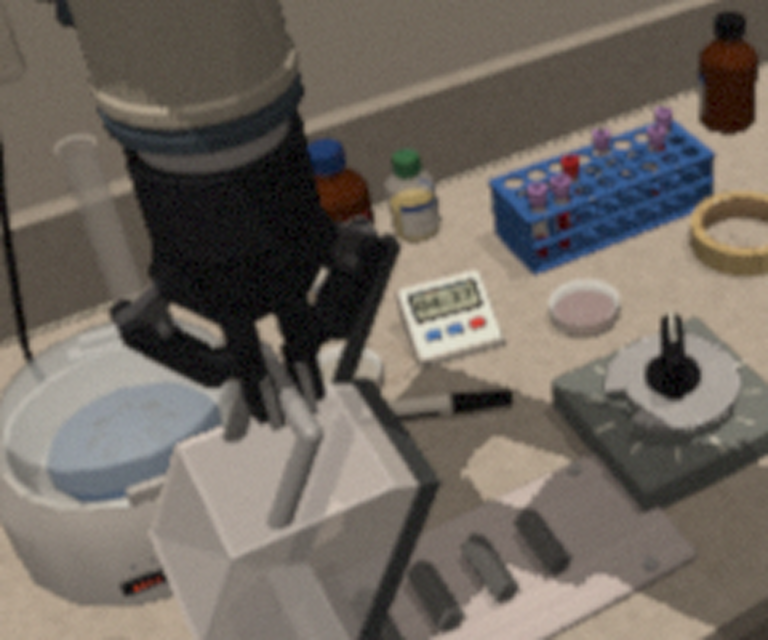

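>>> carry_out:
  commands:
    - [0,1.45,-0.08,0,0]
    - [0,2.91,-0.06,0,0]
    - [0,4.36,0.06,0,0]
    - [0,5.8,0.27,0,0]
    - [0,7.22,0.58,0,0]
    - [0,8.62,1.0,0,0]
    - [0,9.98,1.5,0,0]
    - [0,11.3,2.1,0,0]
    - [0,12.58,2.75,0,0]
    - [0,12.58,2.75,0,0]

```text
time: 20.5
tcp_pos: [0.5759, 0.3503, 0.1839]
eef_rot: [[-0.999, 0.034, 0.01], [0.034, 0.999, -0.002], [-0.01, -0.002, -1.0]]
contact_force: [3.7, 0.0, -0.2]
gripper_width: 0.0101
```

```bash
python3 -c "
from ov import *
st();gstand()
p,d=grab_frame('scene')
cv2.imwrite('pics/s10z.png',cv2.resize(p[130:330,60:300],None,fx=3.2,fy=3.2,interpolation=cv2.INTER_CUBIC))
"
```

```text
t 20.5 tcp [0.5759 0.3503 0.1839] yang 88.1 F [ 3.7  0.  -0.2] T [-0.19 -0.58 -0.04] w 0.0101 J [ 31.  27.  90.  -0.  63. -56.]
grasp in stand [  2.3 204.4 202.9] hinge r 211.4 theta 1.731
```

View pics/s10z.png

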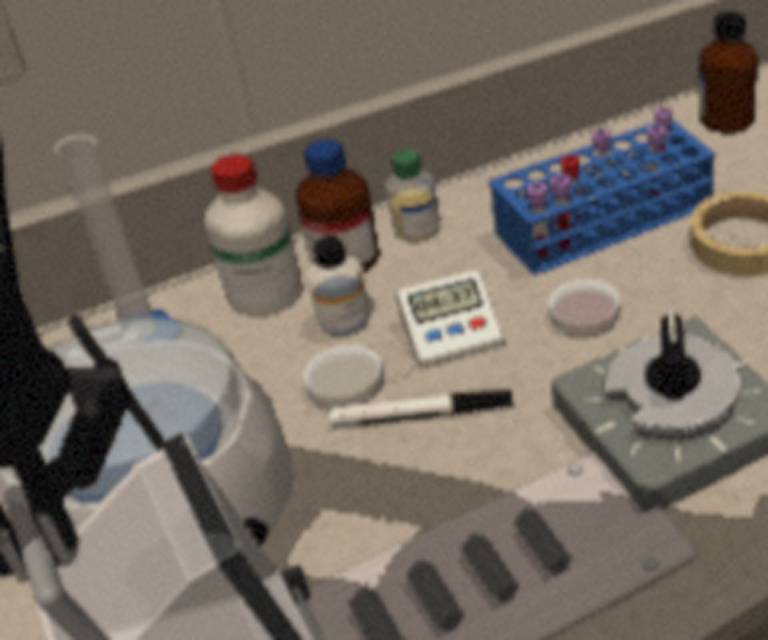

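>>> carry_out:
  commands:
    - [0,0,0,0,0.4]
    - [0,0,0,0,0.4]
    - [0,0,0,0,0.4]
    - [0,0,-2,0,0.4]
    - [0,0,-5,0,0.4]
    - [0,0,-9,0,0.4]
    - [0,0,-9,0,0.4]
    - [0,0,-9,0,0.4]

```text
time: 21.35
tcp_pos: [0.5752, 0.3498, 0.2756]
eef_rot: [[-0.999, 0.034, 0.012], [0.034, 0.999, -0.001], [-0.012, -0.0, -1.0]]
contact_force: [-0.7, -0.3, 0.5]
gripper_width: 0.0345
```

```bash
python3 -c "
from ov import *
st()
for n in ('scene','top'):
  p,d=grab_frame(n); cv2.imwrite(f'pics/{n}11.png',p); np.save(f'/tmp/{n}d.npy',d)
  for q in ('hood_bar','canister_0'): print(n,q,[(c2w(n,r['xyz']).round(4),round(r['confidence'],2)) for r in landmark_of(n,q)[:7]])
print('bar expect open',s2w(S0,(0,95+208*np.cos(np.arctan2(78,-193)-1.75),22+208*np.sin(np.arctan2(78,-193)-1.75))))
"
```

```text
t 21.35 tcp [0.5752 0.3498 0.2756] yang 88.0 F [-0.7 -0.3  0.5] T [-0.02  0.02  0.01] w 0.0345 J [ 31.  22.  85.  -0.  72. -57.]
scene hood_bar [(array([0.5762, 0.3503, 0.1957]), 0.93), (array([0.5688, 0.1628, 0.0635]), 0.42)]
scene canister_0 [(array([ 0.5632, -0.2922,  0.016 ]), 0.89), (array([ 0.5484, -0.4692,  0.0217]), 0.87), (array([ 0.5552, -0.3326,  0.0142]), 0.75), (array([ 0.5784, -0.2418,  0.0191]), 0.69), (array([ 0.5714, -0.4252,  0.0191]), 0.64)]
top hood_bar [(array([0.5772, 0.35  , 0.1964]), 0.71), (array([ 0.6165, -0.058 ,  0.0718]), 0.46)]
top canister_0 [(array([ 0.5736, -0.4212,  0.0201]), 0.84), (array([ 0.5467, -0.4707,  0.0199]), 0.62), (array([ 0.5676, -0.2894,  0.0163]), 0.6), (array([ 0.5828, -0.2401,  0.0167]), 0.57), (array([ 0.6638, -0.4843,  0.0189]), 0.56), (array([0.5656, 0.1079, 0.0291]), 0.34)]
bar expect open [0.57340482 0.35204477 0.19786591]
```

View pics/scene11.png

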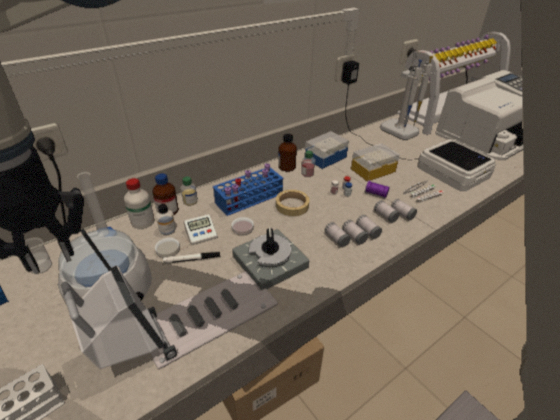

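View pics/top11.png

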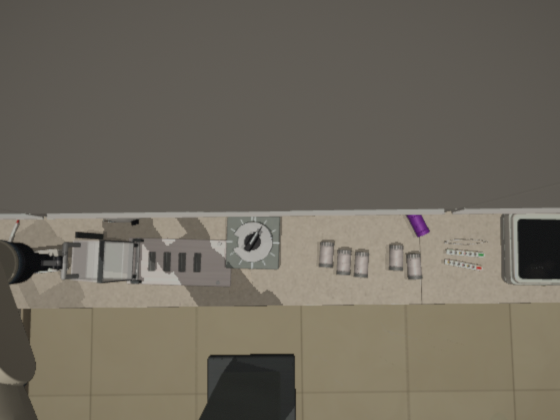

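```bash
cat >> h.py <<'E'
def plane(n,uv,z):
    f,cx,cy,R,t=cam(n); C=-R.T@t
    d=np.c_[(uv[:,0]-cx)/f,(uv[:,1]-cy)/f,np.ones(len(uv))]@R
    return C+d*((z-C[2])/d[:,2])[:,None]
def cans(save=None):
    out=[]
    lm={}
    for n in ('top','scene'):
        p,d=grab_frame(n)
        if save: cv2.imwrite(f'pics/{n}{save}.png',p)
        lm[n]=[c2w(n,r['xyz']) for r in landmark_of(n,'canister_0')]
        if n=='top': hsv=cv2.cvtColor(p,cv2.COLOR_BGR2HSV); ms=masks_of(n,'canister_0')
    for m in ms:
        v,u=np.nonzero(m['pixels'])
        if len(u)<80: continue
        sat=np.median(hsv[v,u,1])
        P=plane('top',np.c_[u,v].astype(float),.02)
        c,(w,h),a=cv2.minAreaRect((P[:,:2]*1000).astype(np.float32))
        ang=a if w>h else a+90
        ang=(ang+90)%180-90
        near={n:[q.round(4).tolist() for q in lm[n] if np.hypot(*(q[:2]*1000-c))<25][:1] for n in lm}
        print('can',np.round(c,1),'size',round(w),round(h),'ang',round(ang,1),'conf',round(m['confidence'],2),'sat',sat,near)
    print(observe()['time'])
E
python3 -c "
from h import *
cans()"
```

```text
can [ 559.4 -287.8] size 38 69 ang -6.9 conf 0.86 sat 26.0 {'top': [[0.5604, -0.2906, 0.0162]], 'scene': [[0.5639, -0.2907, 0.0159]]}
can [ 554.7 -332. ] size 32 61 ang -5.3 conf 0.75 sat 24.0 {'top': [[0.5582, -0.3334, 0.019]], 'scene': [[0.5555, -0.3322, 0.0172]]}
can [ 570.5 -422.6] size 33 62 ang -1.7 conf 0.67 sat 25.0 {'top': [[0.5723, -0.4232, 0.0187]], 'scene': [[0.5694, -0.4251, 0.02]]}
can [ 657.8 -482.4] size 64 35 ang 26.2 conf 0.67 sat 150.0 {'top': [[0.663, -0.4842, 0.0184]], 'scene': [[0.6605, -0.4813, 0.0157]]}
can [ 580. -243.] size 33 62 ang -1.2 conf 0.59 sat 25.0 {'top': [[0.5803, -0.2389, 0.013]], 'scene': [[0.5788, -0.2398, 0.0162]]}
can [578.6 335.7] size 202 127 ang 84.6 conf 0.58 sat 14.0 {'top': [], 'scene': []}
can [ 546.7 -469.2] size 62 33 ang 2.4 conf 0.54 sat 25.0 {'top': [[0.5488, -0.4698, 0.0185]], 'scene': [[0.5499, -0.47, 0.0191]]}
can [594.1 155.6] size 558 177 ang 89.3 conf 0.47 sat 17.0 {'top': [], 'scene': []}
21.9
```

```bash
python3 - <<'E'
import re
s=open('h.py').read()
s=s.replace("        ang=(ang+90)%180-90\n","        ang=(ang+90)%180-90\n        Q=P[:,:2]-P[:,:2].mean(0); e=np.linalg.eigh(Q.T@Q)[1][:,1]; ang2=(np.degrees(np.arctan2(e[1],e[0]))+90)%180-90\n").replace("'ang',round(ang,1)","'ang',round(ang,1),round(ang2,1)")
open('h.py','w').write(s)
E
python3 -c "
from h import *
cans()
rel([.4,-.05,.25],-3); st()"
```

```text
can [ 656.9 -483.4] size 64 37 ang 24.9 34.1 conf 0.87 sat 145.0 {'top': [[0.6631, -0.4849, 0.0197]], 'scene': [[0.6609, -0.4833, 0.015]]}
can [ 546.9 -467.3] size 63 33 ang 2.8 4.1 conf 0.75 sat 25.0 {'top': [[0.5473, -0.4696, 0.0173]], 'scene': [[0.5491, -0.4712, 0.019]]}
can [ 553.5 -333.3] size 35 63 ang -5.1 -9.4 conf 0.73 sat 25.0 {'top': [[0.5578, -0.3397, 0.0144]], 'scene': [[0.5558, -0.3344, 0.0165]]}
can [ 560.3 -288.8] size 33 64 ang -1.2 -3.4 conf 0.71 sat 25.0 {'top': [[0.5639, -0.2873, 0.021]], 'scene': [[0.5624, -0.2882, 0.0173]]}
can [ 580.2 -244.4] size 35 63 ang -4.6 -4.3 conf 0.65 sat 25.0 {'top': [], 'scene': [[0.5805, -0.2398, 0.0197]]}
can [ 571.6 -422.6] size 39 64 ang -1.9 -4.9 conf 0.59 sat 25.0 {'top': [[0.5728, -0.4218, 0.017]], 'scene': [[0.57, -0.4274, 0.019]]}
22.15
shift [ 16.15 -40.55   2.34] twist 91.0 (alt -89.0 ) yang 88.0 J6 -56.5 tilt [ 0.01  -0.002]
t 22.15 tcp [0.575  0.3498 0.2744] yang 88.0 F [ 0.2 -0.3 -0.3] T [-0.01 -0.03  0.05] w 0.034 J [ 31.  22.  85.  -0.  72. -57.]
```

```bash
python3 -c "
from h import *
rel([.56,-.2405,.27],-4)"
```

```text
shift [ -0.51 -59.04   0.54] twist 92.0 (alt -88.0 ) yang 88.0 J6 -56.5 tilt [ 0.01  -0.002]
```

>>> carry_out:
  commands:
    - [2,-5,-2,0,0.4]
    - [2,-10,-2,9,0.4]
    - [1,-59,-2,92,0.4]
    - [1,-59,-2,92,0.4]
    - [1,-59,-2,92,1]
    - [1,-59,-2,92,1]
    - [1,-59,-2,92,1]
    - [1,-59,-2,92,1]
    - [1,-59,-2,92,1]
    - [1,-59,-2,92,1]

```text
time: 23.15
tcp_pos: [0.5458, -0.1449, 0.2954]
eef_rot: [[-0.18, 0.984, 0.011], [0.984, 0.18, -0.002], [-0.004, 0.01, -1.0]]
contact_force: [0.5, 0.4, -0.0]
gripper_width: 0.0854
```

```bash
python3 -c "
from h import *
st();rel([.5805,-.2405,.09],-4)"
```

```text
t 23.15 tcp [ 0.5458 -0.1449  0.2954] yang 10.3 F [ 0.5  0.4 -0. ] T [-0.01 -0.05 -0.  ] w 0.0854 J [-15.  11.  97.   0.  71. -25.]
shift [-9.94  1.49 20.6 ] twist 14.3 (alt -165.7 ) yang 10.3 J6 -25.4 tilt [ 0.011 -0.002]
```

>>> carry_out:
  commands:
    - [-9.9,1.5,20.6,14.3,1]
    - [-9.9,1.5,20.6,14.3,1]
    - [-9.9,1.5,20.6,14.3,1]
    - [-9.9,1.5,20.6,14.3,1]
    - [-9.9,1.5,20.6,14.3,1]
    - [-9.9,1.5,20.6,14.3,1]
    - [-9.9,1.5,20.6,14.3,1]
    - [-9.9,1.5,20.6,14.3,1]

```text
time: 23.95
tcp_pos: [0.5815, -0.2398, 0.0919]
eef_rot: [[0.069, 0.998, 0.013], [0.998, -0.069, -0.003], [-0.002, 0.013, -1.0]]
contact_force: [-0.2, 0.1, 1.1]
gripper_width: 0.0854
```

```bash
python3 -c "
from h import *
st();rel([.5805,-.2405,.003],-4)
p,d=grab_frame('scene')
cv2.imwrite('pics/s12z.png',cv2.resize(p[150:270,290:440],None,fx=5,fy=5,interpolation=cv2.INTER_CUBIC))"
```

```text
t 23.95 tcp [ 0.5815 -0.2398  0.0919] yang -3.9 F [-0.2  0.1  1.1] T [ 0.02 -0.   -0.04] w 0.0854 J [-23.  29. 100.   0.  50. -19.]
shift [-0.05 -0.21  8.89] twist 0.1 (alt -179.9 ) yang -3.9 J6 -18.8 tilt [ 0.013 -0.003]
```

View pics/s12z.png

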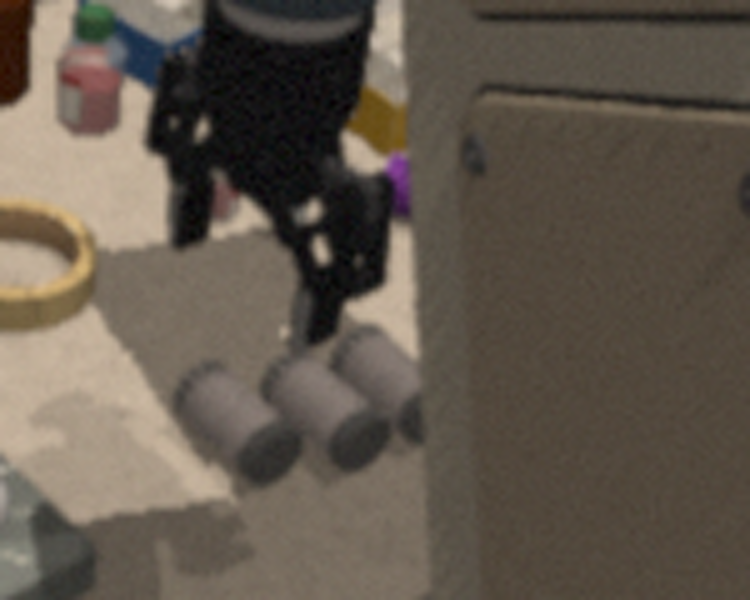

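>>> carry_out:
  commands:
    - [0,-0.2,4,0,1]
    - [0,-0.2,8.5,0,1]
    - [0,-0.2,8.8,0,1]
    - [0,-0.2,8.8,0,1]
    - [0,-0.2,8.8,0,0]
    - [0,-0.2,8.8,0,0]
    - [0,-0.2,8.8,0,0]
    - [0,-0.2,8.8,0,0]
    - [0,-0.2,8.8,0,0]
  grip_force: 60

```text
time: 24.9
tcp_pos: [0.5829, -0.2407, 0.0073]
eef_rot: [[0.068, 0.997, 0.018], [0.998, -0.068, -0.005], [-0.004, 0.018, -1.0]]
contact_force: [-0.8, 0.4, 7.9]
gripper_width: 0.0629
```

```bash
python3 -c "
from h import *
st()
p,d=grab_frame('scene')
cv2.imwrite('pics/s13z.png',cv2.resize(p[150:270,290:440],None,fx=5,fy=5,interpolation=cv2.INTER_CUBIC))"
```

```text
t 24.9 tcp [ 0.5829 -0.2407  0.0073] yang -3.9 F [-0.8  0.4  7.9] T [ 0.15  0.18 -0.02] w 0.0629 J [-23.  36. 102.   0.  41. -19.]
```

View pics/s13z.png

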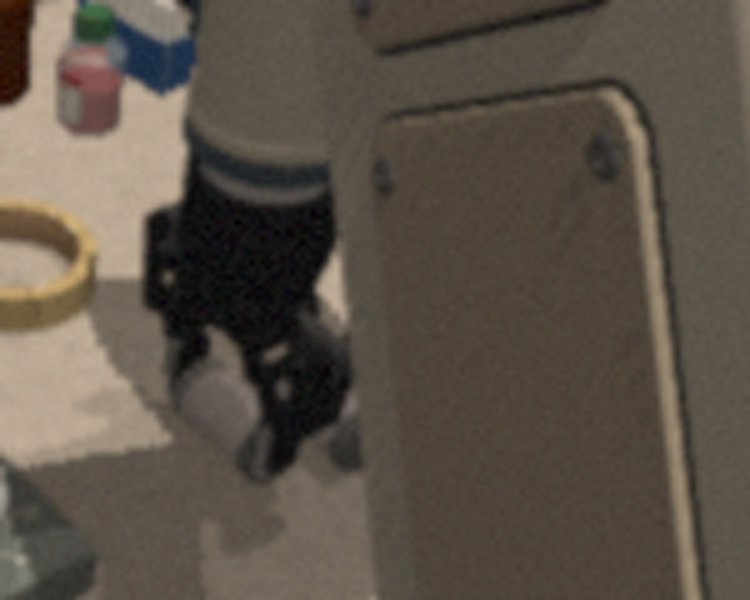

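>>> carry_out:
  commands:
    - [0,0,-2,0,0]
    - [0,0,-6,0,0]
    - [0,0,-11,0,0]
    - [0,0,-13,0,0]
    - [0,0,-13,0,0]
    - [0,0,-13,0,0]

```text
time: 25.55
tcp_pos: [0.5809, -0.2401, 0.1387]
eef_rot: [[0.069, 0.997, 0.02], [0.998, -0.068, -0.006], [-0.004, 0.02, -1.0]]
contact_force: [-0.8, 0.6, -1.8]
gripper_width: 0.0627
```

```bash
python3 -c "
from h import *
st(); w=s2w(S0,(0,39,34)); print(w); rel([*w[:2],.135],-1.95)"
```

```text
t 25.55 tcp [ 0.5809 -0.2401  0.1387] yang -3.9 F [-0.8  0.6 -1.8] T [ 0.01  0.02 -0.06] w 0.0627 J [-23.  26.  99.   0.  55. -19.]
[0.56772574 0.18507746 0.034     ]
shift [42.33 -4.23  0.09] twist -2.0 (alt 178.0 ) yang -3.9 J6 -18.8 tilt [ 0.02  -0.006]
```

>>> carry_out:
  commands:
    - [42.3,-4.2,0,-2,0]
    - [42.3,-4.2,0,-2,0]
    - [42.3,-4.2,0,-2,0]
    - [42.3,-4.2,0,-2,0]
    - [42.3,-4.2,0,-2,0]
    - [42.3,-4.2,0,-2,0]
    - [42.3,-4.2,0,-2,0]
    - [42.3,-4.2,0,-2,0]
    - [42.3,-4.2,0,-2,0]
    - [42.3,-4.2,0,-2,0]

```text
time: 26.55
tcp_pos: [0.5668, 0.1879, 0.1345]
eef_rot: [[0.03, 0.999, 0.018], [1.0, -0.03, -0.006], [-0.005, 0.018, -1.0]]
contact_force: [0.3, -1.2, -2.2]
gripper_width: 0.063
```

```bash
python3 -c "
from h import *
st(); w=s2w(S0,(0,39,34)); print(w); rel([*w[:2],.0235],-1.95)
p,d=grab_frame('scene')
cv2.imwrite('pics/s14z.png',cv2.resize(p[210:390,80:320],None,fx=3.2,fy=3.2,interpolation=cv2.INTER_CUBIC))"
```

```text
t 26.55 tcp [0.5668 0.1879 0.1345] yang -1.7 F [ 0.3 -1.2 -2.2] T [ 0.04 -0.01  0.03] w 0.063 J [ 19.  23. 103.  -1.  53.  21.]
[0.56772574 0.18507746 0.034     ]
shift [-0.22 -0.1  11.1 ] twist 0.2 (alt -179.8 ) yang -1.7 J6 20.8 tilt [ 0.018 -0.006]
```

View pics/s14z.png

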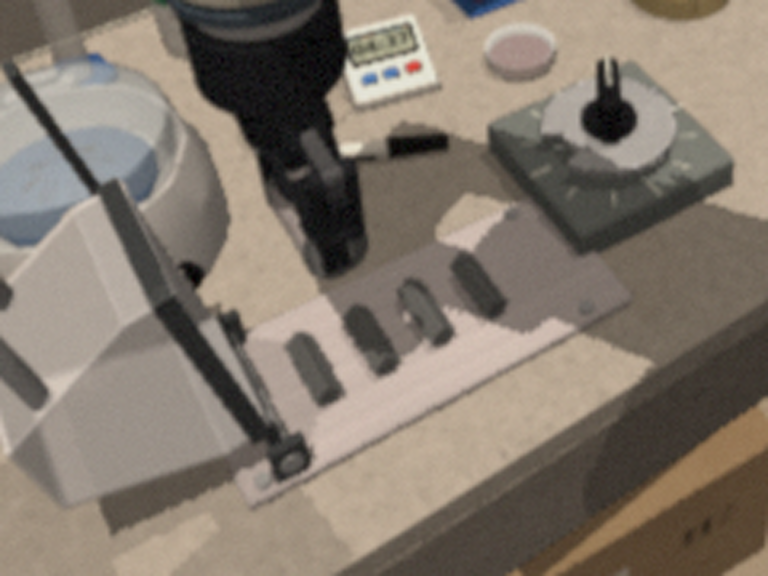

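>>> carry_out:
  commands:
    - [-0.2,-0.1,4,0,0]
    - [-0.2,-0.1,8,0,0]
    - [-0.2,-0.1,9,0,0]
    - [-0.2,-0.1,10,0,0]
    - [-0.2,-0.1,10.6,0,0]
    - [-0.2,-0.1,11.0,0,0]
    - [-0.2,-0.1,11.2,0,0]
    - [-0.2,-0.1,11.2,0,0]

```text
time: 27.4
tcp_pos: [0.5703, 0.186, 0.0262]
eef_rot: [[0.032, 0.999, 0.023], [0.999, -0.032, -0.002], [-0.001, 0.023, -1.0]]
contact_force: [-5.2, 11.7, 16.0]
gripper_width: 0.0629
```

```bash
python3 -c "
from h import *
st(); 
p,d=grab_frame('scene')
cv2.imwrite('pics/s15z.png',cv2.resize(p[210:390,80:320],None,fx=3.2,fy=3.2,interpolation=cv2.INTER_CUBIC))"
```

```text
t 27.4 tcp [0.5703 0.186  0.0262] yang -1.9 F [-5.2 11.7 16. ] T [ 1.87  1.   -0.22] w 0.0629 J [ 18.  32. 105.  -1.  41.  21.]
```

View pics/s15z.png

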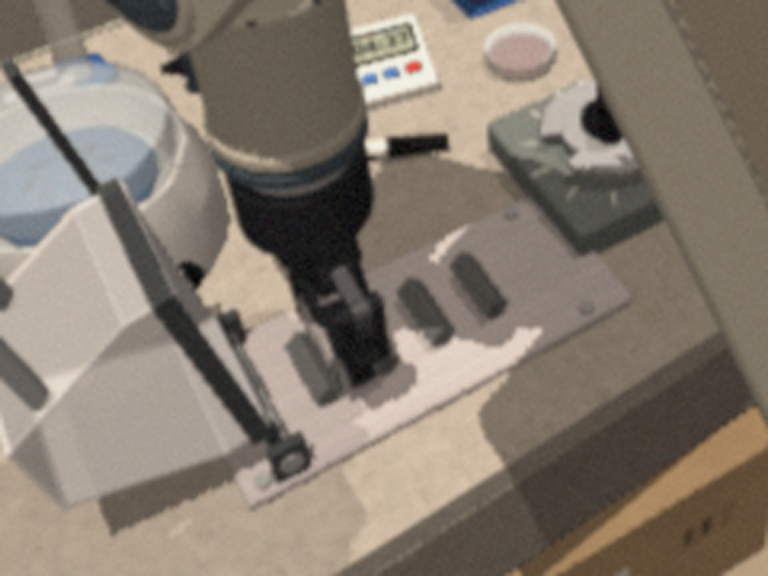

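>>> carry_out:
  commands:
    - [0.2,-0.2,0,0,0]
    - [0.2,-0.2,0,0,0]
    - [0.2,-0.2,0.1,0,0]
    - [0.2,-0.2,0.1,0,0]

```text
time: 27.85
tcp_pos: [0.5683, 0.1877, 0.0251]
eef_rot: [[0.033, 0.999, 0.023], [0.999, -0.032, -0.002], [-0.001, 0.023, -1.0]]
contact_force: [0.1, 0.5, -0.6]
gripper_width: 0.0632
```

```bash
python3 -c "
from h import *
st()"
```

```text
t 27.85 tcp [0.5683 0.1877 0.0251] yang -1.9 F [ 0.1  0.5 -0.6] T [-0.03 -0.    0.03] w 0.0632 J [ 18.  32. 106.  -1.  41.  21.]
```

>>> carry_out:
  commands:
    - [0,0,0.15,0,0]
    - [0,0,0.15,0,0]
    - [0,0,0.15,0,1]
    - [0,0,0.15,0,1]
    - [0,0,0.15,0,1]
    - [0,0,-4,0,1]
    - [0,0,-9,0,1]
    - [0,0,-14,0,1]
    - [0,0,-14,0,1]

```text
time: 28.75
tcp_pos: [0.5689, 0.1891, 0.172]
eef_rot: [[0.033, 0.999, 0.033], [0.999, -0.033, 0.001], [0.002, 0.033, -0.999]]
contact_force: [1.2, 0.3, -0.6]
gripper_width: 0.0853
```

```bash
python3 -c "
from h import *
st(); cans(16); rel([.5615,-.289,.13],-4)
p=cv2.imread('pics/scene16.png')
cv2.imwrite('pics/s16z.png',cv2.resize(p[210:390,80:320],None,fx=3.2,fy=3.2,interpolation=cv2.INTER_CUBIC))"
```

```text
t 28.75 tcp [0.5689 0.1891 0.172 ] yang -1.9 F [ 1.2  0.3 -0.6] T [ 0.   -0.03  0.02] w 0.0853 J [ 19.  21. 101.  -1.  56.  21.]
can [568.4 187.7] size 36 64 ang -0.7 0.1 conf 0.79 sat 24.0 {'top': [[0.5737, 0.1912, 0.0327]], 'scene': [[0.5677, 0.1897, 0.0366]]}
can [ 570.3 -422.5] size 39 62 ang -1.7 -3.5 conf 0.77 sat 25.0 {'top': [[0.5742, -0.4205, 0.0169]], 'scene': [[0.5706, -0.4236, 0.0217]]}
can [ 560.3 -287.5] size 31 64 ang -1.3 0.1 conf 0.63 sat 25.0 {'top': [[0.5605, -0.2895, 0.0156]], 'scene': [[0.5626, -0.2902, 0.0179]]}
can [ 657.6 -482.4] size 64 38 ang 24.9 34.5 conf 0.63 sat 145.0 {'top': [[0.6641, -0.4853, 0.0197]], 'scene': [[0.659, -0.4841, 0.0174]]}
can [ 553.7 -333.4] size 35 64 ang -5.5 -6.2 conf 0.58 sat 25.0 {'top': [[0.558, -0.3385, 0.0178]], 'scene': [[0.5546, -0.3305, 0.0163]]}
29.0
shift [-47.63   1.23   3.49] twist 2.1 (alt -177.9 ) yang -1.9 J6 20.8 tilt [ 0.02  -0.003]
```

View pics/s16z.png

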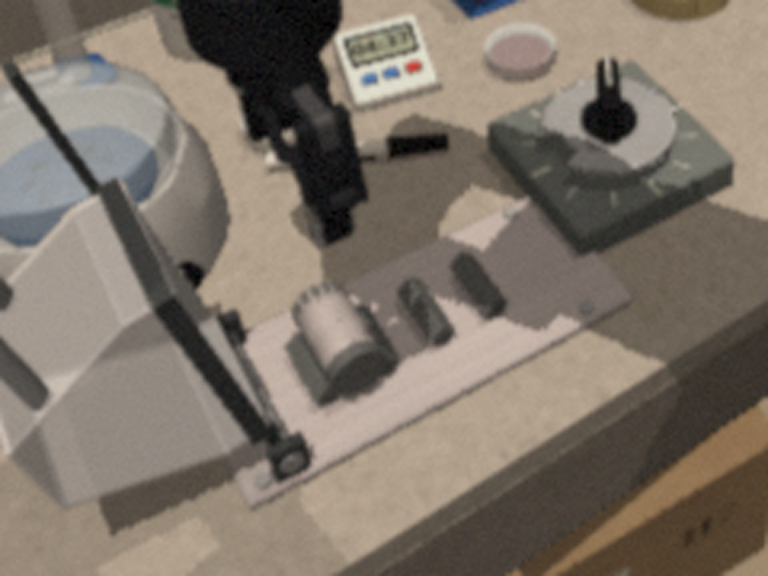

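```bash
python3 - <<'E'
from h import *
G2=[]
for k in range(4):
    for n in ('top','scene'):
        grab_frame(n)
        for q in ('canister_0','groove_b','stand'):
            for r in landmark_of(n,q):
                w=c2w(n,r['xyz'])
                if w[1]>0.05 and w[1]<.22: print(n,q,w.round(4),round(r['confidence'],2))
E
```

```text
top canister_0 [0.5718 0.1908 0.0311] 0.65
top groove_b [0.5677 0.1073 0.0299] 0.95
top groove_b [0.5701 0.1466 0.0335] 0.71
top groove_b [0.571  0.1827 0.0382] 0.64
top groove_b [0.5651 0.1618 0.0654] 0.21
top stand [5.659e-01 1.449e-01 2.000e-04] 0.96
scene canister_0 [0.5693 0.1908 0.0341] 0.73
scene groove_b [0.5707 0.1452 0.0389] 0.79
scene groove_b [0.5667 0.1076 0.0365] 0.64
scene groove_b [0.5732 0.1868 0.0365] 0.61
scene stand [0.5655 0.1459 0.0027] 0.7
top canister_0 [0.5697 0.1916 0.0293] 0.79
top groove_b [0.5684 0.1831 0.0347] 0.87
top groove_b [0.5666 0.1074 0.0305] 0.86
top stand [ 0.5677  0.144  -0.    ] 0.78
scene canister_0 [0.5654 0.1891 0.0354] 0.75
scene groove_b [0.5702 0.1471 0.0369] 0.89
scene groove_b [0.5665 0.1064 0.0366] 0.75
scene groove_b [0.5709 0.1858 0.0358] 0.59
scene stand [ 0.5635  0.1473 -0.0009] 0.56
top canister_0 [0.569  0.1895 0.0311] 0.86
top canister_0 [0.5634 0.146  0.0895] 0.67
top groove_b [0.5675 0.1077 0.0288] 0.95
top groove_b [0.5697 0.1837 0.0365] 0.94
top groove_b [0.5696 0.1472 0.0328] 0.92
top groove_b [0.5648 0.1463 0.0897] 0.32
top stand [ 0.5695  0.1463 -0.0009] 0.69
scene canister_0 [0.5705 0.1885 0.0354] 0.88
scene canister_0 [0.5708 0.1836 0.0395] 0.35
scene groove_b [0.5713 0.1868 0.0359] 0.8
scene groove_b [0.57   0.1437 0.0362] 0.62
scene groove_b [0.566  0.1068 0.0341] 0.55
scene stand [0.564  0.145  0.0008] 0.96
top canister_0 [0.5705 0.191  0.0316] 0.69
top groove_b [0.5692 0.1459 0.0335] 0.7
top groove_b [0.5685 0.1833 0.0341] 0.55
top stand [5.673e-01 1.451e-01 5.000e-04] 0.97
scene canister_0 [0.5655 0.1847 0.0324] 0.97
scene groove_b [0.567  0.1036 0.0355] 0.97
scene groove_b [0.5709 0.1448 0.0381] 0.88
scene groove_b [0.572  0.1875 0.0318] 0.63
scene stand [0.5638 0.1494 0.0033] 0.73
```

```bash
python3 - <<'E'
from h import *
def drawcan(n,img,c,a,s,ox,oy,col):
    ax=np.array([np.cos(a),np.sin(a),0]); n2=np.array([-np.sin(a),np.cos(a),0]); up=np.array([0,0,1])
    for e in (-.032,.032):
        P=[c+ax*e+.018*(np.cos(t)*n2+np.sin(t)*up) for t in np.linspace(0,2*np.pi,40)]
        q=np.array([(w2px(n,p)+.5-[ox,oy])*s for p in P]); cv2.polylines(img,[q.astype(int)],True,col,1)
for n,(ox,oy,w,h),s in (('top',(130,230,110,70),7),('scene',(140,270,110,80),7)):
    p,_=grab_frame(n); z=cv2.resize(p[oy:oy+h,ox:ox+w],None,fx=s,fy=s,interpolation=cv2.INTER_CUBIC)
    drawcan(n,z,s2w(S0,(0,39,34)),S0[2],s,ox,oy,(0,0,255))
    drawcan(n,z,s2w(S0,(0,43,34)),S0[2],s,ox,oy,(0,255,0))
    cv2.imwrite(f'pics/c17{n}.png',z)
E
```

```text
(no output)
```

View pics/c17top.png

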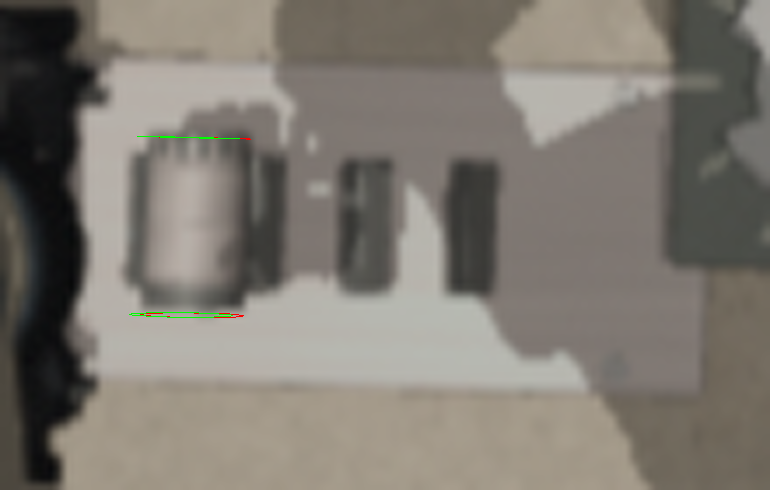

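View pics/c17scene.png

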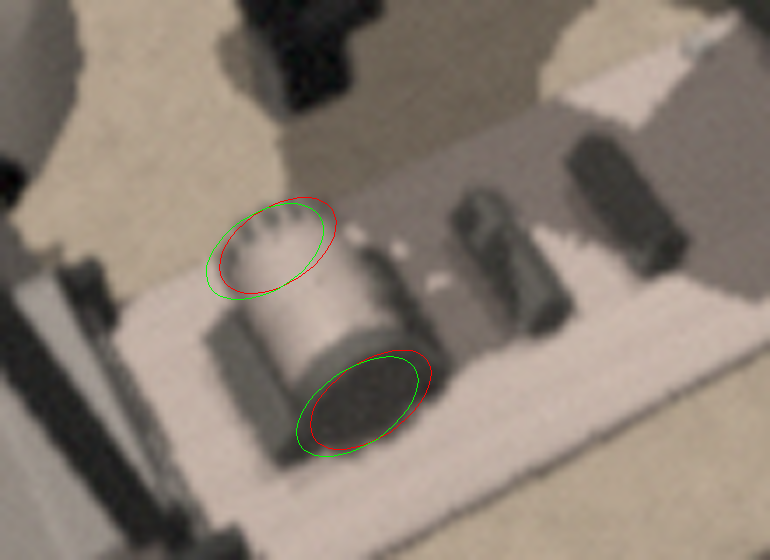

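>>> carry_out:
  commands:
    - [-47.6,1.2,3,2,1]
    - [-47.6,1.2,3,2,1]
    - [-47.6,1.2,3,2,1]
    - [-47.6,1.2,3,2,1]
    - [-47.6,1.2,3,2,1]
    - [-47.6,1.2,3,2,1]
    - [-47.6,1.2,3,2,1]
    - [-47.6,1.2,3,2,1]
    - [-47.6,1.2,3,2,1]
    - [-47.6,1.2,3,2,1]

```text
time: 31.7
tcp_pos: [0.5619, -0.292, 0.1359]
eef_rot: [[0.069, 0.997, 0.023], [0.998, -0.069, -0.003], [-0.002, 0.024, -1.0]]
contact_force: [-0.1, 0.0, 0.2]
gripper_width: 0.0854
```

```bash
python3 -c "
from h import *
st(); rel([.561,-.2885,.004],-4)"
```

```text
t 31.7 tcp [ 0.5619 -0.292   0.1359] yang -4.0 F [-0.1  0.   0.2] T [ 0.01  0.05 -0.01] w 0.0854 J [-28.  26.  98.   1.  55. -24.]
shift [ 0.36 -0.43 13.18] twist 0.0 (alt -180.0 ) yang -4.0 J6 -24.2 tilt [ 0.023 -0.003]
```

>>> carry_out:
  commands:
    - [0.35,-0.4,5,0,1]
    - [0.35,-0.4,10,0,1]
    - [0.35,-0.4,12.8,0,1]
    - [0.35,-0.4,13.3,0,1]
    - [0.35,-0.4,13.3,0,1]
    - [0.35,-0.4,13.3,0,0]
    - [0.35,-0.4,13.3,0,0]
    - [0.35,-0.4,13.3,0,0]
    - [0.35,-0.4,13.3,0,0]
    - [0.35,-0.4,13.3,0,0]

```text
time: 32.7
tcp_pos: [0.5632, -0.2895, 0.0055]
eef_rot: [[0.069, 0.997, 0.028], [0.998, -0.069, -0.005], [-0.003, 0.028, -1.0]]
contact_force: [-1.0, 1.0, 8.0]
gripper_width: 0.0631
```

```bash
python3 -c "
from h import *
st()"
```

```text
t 32.7 tcp [ 0.5632 -0.2895  0.0055] yang -4.0 F [-1.  1.  8.] T [ 0.08  0.21 -0.04] w 0.0631 J [-28.  36. 102.   1.  41. -24.]
```

```bash
python3 -c "
from h import *
w=s2w(S0,(0,0,34)); rel([*w[:2],.135],-1.95)"
```

```text
shift [ 43.43  -2.33 -13.17] twist -2.0 (alt 178.0 ) yang -4.0 J6 -24.2 tilt [ 0.028 -0.005]
```

>>> carry_out:
  commands:
    - [0,0,-4,0,0]
    - [0,0,-9,0,0]
    - [1,0,-13,0,0]
    - [5,-0.5,-13.2,-2,0]
    - [43.4,-2.3,-13.2,-2,0]
    - [43.4,-2.3,-13.2,-2,0]
    - [43.4,-2.3,-13.2,-2,0]
    - [43.4,-2.3,-13.2,-2,0]
    - [43.4,-2.3,-13.2,-2,0]
    - [43.4,-2.3,-13.2,-2,0]

```text
time: 33.7
tcp_pos: [0.5649, 0.0635, 0.1371]
eef_rot: [[0.034, 0.999, 0.03], [0.999, -0.034, -0.005], [-0.004, 0.03, -1.0]]
contact_force: [1.4, -0.3, -1.7]
gripper_width: 0.0632
```

```bash
python3 -c "
from h import *
st();w=s2w(S0,(0,0,34)); rel([*w[:2],.135],-1.95)"
```

```text
t 33.7 tcp [0.5649 0.0635 0.1371] yang -2.0 F [ 1.4 -0.3 -1.7] T [0.03 0.02 0.  ] w 0.0632 J [  7.  21. 107.  -1.  51.   9.]
shift [ 8.26 -0.14  0.18] twist -0.0 (alt 180.0 ) yang -2.0 J6 8.9 tilt [ 0.03  -0.005]
```

>>> carry_out:
  commands:
    - [8.2,-0.15,0,0,0]
    - [8.2,-0.15,0,0,0]
    - [8.2,-0.15,0,0,0]
    - [8.2,-0.25,5,0,0]
    - [8.2,-0.3,9,0,0]
    - [8.2,-0.4,10,0,0]
    - [8.2,-0.4,10.8,0,0]
    - [8.2,-0.4,11.2,0,0]
    - [8.2,-0.4,11.4,0,0]
    - [8.2,-0.4,11.4,0,0]

```text
time: 34.7
tcp_pos: [0.568, 0.145, 0.0239]
eef_rot: [[0.035, 0.999, 0.032], [0.999, -0.035, -0.005], [-0.003, 0.032, -0.999]]
contact_force: [0.4, -0.1, -1.0]
gripper_width: 0.0627
```

```bash
python3 -c "
from h import *
st();w=s2w(S0,(0,0,34)); rel([*w[:2],.0215],-1.95)
p,_=grab_frame('scene')
cv2.imwrite('pics/s18z.png',cv2.resize(p[230:370,120:300],None,fx=4.2,fy=4.2,interpolation=cv2.INTER_CUBIC))"
```

```text
t 34.7 tcp [0.568  0.145  0.0239] yang -2.0 F [ 0.4 -0.1 -1. ] T [0.01 0.09 0.01] w 0.0627 J [ 15.  31. 108.  -1.  39.  17.]
shift [ 0.1  -0.17  0.24] twist -0.0 (alt 180.0 ) yang -2.0 J6 17.4 tilt [ 0.032 -0.005]
```

View pics/s18z.png

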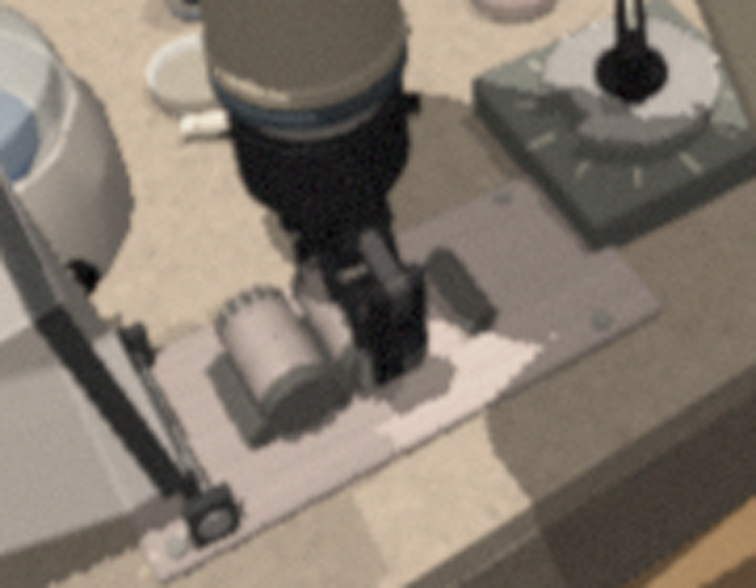

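>>> carry_out:
  commands:
    - [0.1,-0.15,0.2,0,0]
    - [0.1,-0.15,0.4,0,0]
    - [0.1,-0.15,0.4,0,0]

```text
time: 35.05
tcp_pos: [0.5671, 0.1459, 0.0214]
eef_rot: [[0.034, 0.999, 0.033], [0.999, -0.034, -0.005], [-0.004, 0.033, -0.999]]
contact_force: [-2.9, -3.5, 14.9]
gripper_width: 0.0631
```

>>> carry_out:
  commands:
    - [0,0,0,0,1]
    - [0,0,0,0,1]
    - [0,0,0,0,1]
    - [0,0,-4,0,1]
    - [0,0,-9,0,1]
    - [0,0,-13,0,1]
    - [0,0,-13,0,1]
    - [0,0,-13,0,1]

```text
time: 35.85
tcp_pos: [0.5634, 0.1468, 0.1523]
eef_rot: [[0.034, 0.999, 0.035], [0.999, -0.034, -0.004], [-0.003, 0.035, -0.999]]
contact_force: [0.1, 0.0, -0.6]
gripper_width: 0.0853
```

```bash
cat > dc.py <<'E'
from h import *
def drawcan(n,img,c,a,s,ox,oy,col):
    ax=np.array([np.cos(a),np.sin(a),0]); n2=np.array([-np.sin(a),np.cos(a),0]); up=np.array([0,0,1])
    for e in (-.032,.032):
        P=[c+ax*e+.018*(np.cos(t)*n2+np.sin(t)*up) for t in np.linspace(0,2*np.pi,40)]
        q=np.array([(w2px(n,p)+.5-[ox,oy])*s for p in P]); cv2.polylines(img,[q.astype(int)],True,col,1)
def show(tag,pts,name='scene',S=S0):
    n=name; ox,oy,w,h,s=(140,250,130,100,6) if n=='scene' else (130,230,110,70,7)
    p=cv2.imread(f'pics/{n}{tag}.png'); z=cv2.resize(p[oy:oy+h,ox:ox+w],None,fx=s,fy=s,interpolation=cv2.INTER_CUBIC)
    for q in pts: drawcan(n,z,s2w(S,G[q]),S[2],s,ox,oy,(0,0,255))
    cv2.imwrite(f'pics/z{n}{tag}.png',z)
E
python3 -c "
from dc import *
st(); cans(19); show(19,['groove_a','groove_b'])"
```

```text
t 35.85 tcp [0.5634 0.1468 0.1523] yang -2.0 F [ 0.1  0.  -0.6] T [-0.03  0.07 -0.01] w 0.0853 J [ 15.  21. 104.  -1.  53.  17.]
can [ 546.8 -469.1] size 41 66 ang -0.7 5.4 conf 0.76 sat 25.0 {'top': [[0.5478, -0.4709, 0.0176]], 'scene': [[0.5491, -0.4711, 0.018]]}
can [ 657.9 -482.9] size 64 37 ang 24.9 31.4 conf 0.73 sat 148.0 {'top': [[0.6615, -0.4861, 0.0212]], 'scene': [[0.6592, -0.4837, 0.0133]]}
can [ 569.1 -422.5] size 33 64 ang -1.7 -5.3 conf 0.66 sat 25.0 {'top': [[0.5717, -0.4226, 0.0189]], 'scene': [[0.5695, -0.4241, 0.0191]]}
can [566.7 148.7] size 62 36 ang 0.3 -1.5 conf 0.64 sat 24.0 {'top': [[0.5718, 0.1469, 0.0357]], 'scene': [[0.569, 0.1474, 0.0329]]}
can [ 554.7 -332.2] size 32 60 ang -5.6 -5.4 conf 0.62 sat 24.0 {'top': [[0.5583, -0.339, 0.0139]], 'scene': [[0.5576, -0.3332, 0.0172]]}
36.1
```

View pics/zscene19.png

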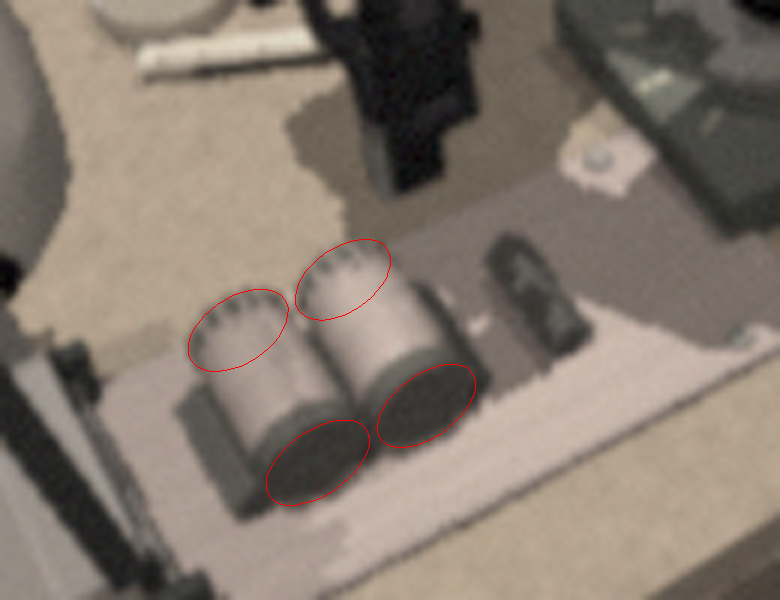

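```bash
python3 -c "
from dc import *
rel([.556,-.333,.13],-5)"
```

```text
shift [-47.92   0.97   2.23] twist 3.1 (alt -176.9 ) yang -1.9 J6 17.4 tilt [ 0.03  -0.006]
```

>>> carry_out:
  commands:
    - [-47.9,1,1.8,3.1,1]
    - [-47.9,1,1.8,3.1,1]
    - [-47.9,1,1.8,3.1,1]
    - [-47.9,1,1.8,3.1,1]
    - [-47.9,1,1.8,3.1,1]
    - [-47.9,1,1.8,3.1,1]
    - [-47.9,1,1.8,3.1,1]
    - [-47.9,1,1.8,3.1,1]
    - [-47.9,1,1.8,3.1,1]
    - [-47.9,1,1.8,3.1,1]

```text
time: 37.1
tcp_pos: [0.5553, -0.3362, 0.133]
eef_rot: [[0.09, 0.996, 0.029], [0.996, -0.09, -0.006], [-0.003, 0.029, -1.0]]
contact_force: [1.4, 0.1, 0.2]
gripper_width: 0.0855
```

```bash
python3 -c "
from h import *
st(); rel([.556,-.333,.0025],-5)"
```

```text
t 37.1 tcp [ 0.5553 -0.3362  0.133 ] yang -5.2 F [1.4 0.1 0.2] T [ 0.05 -0.05 -0.04] w 0.0855 J [-32.  27.  96.   1.  55. -27.]
shift [ 0.36 -0.35 13.04] twist -0.2 (alt 179.8 ) yang -5.2 J6 -26.9 tilt [ 0.029 -0.006]
```

>>> carry_out:
  commands:
    - [0.35,-0.35,5,0,1]
    - [0.35,-0.35,10,0,1]
    - [0.35,-0.4,12.6,0,1]
    - [0.35,-0.45,13.1,0,1]
    - [0.35,-0.45,13.1,0,1]
    - [0.35,-0.45,13.1,0,0]
    - [0.35,-0.45,13.1,0,0]
    - [0.35,-0.45,13.1,0,0]
    - [0.35,-0.45,13.1,0,0]
    - [0.35,-0.45,13.1,0,0]

```text
time: 38.1
tcp_pos: [0.5566, -0.3339, 0.0043]
eef_rot: [[0.09, 0.995, 0.033], [0.996, -0.09, -0.008], [-0.005, 0.033, -0.999]]
contact_force: [0.2, 0.5, 8.1]
gripper_width: 0.0631
```

```bash
python3 -c "
from h import *
st();w=s2w(S0,(0,-39,34)); rel([*w[:2],.135],-1.95)"
```

```text
t 38.1 tcp [ 0.5566 -0.3339  0.0043] yang -5.1 F [0.2 0.5 8.1] T [ 0.01  0.13 -0.06] w 0.0631 J [-31.  37. 100.   1.  41. -27.]
shift [ 43.94  -2.68 -13.37] twist -3.2 (alt 176.8 ) yang -5.1 J6 -26.9 tilt [ 0.033 -0.008]
```

>>> carry_out:
  commands:
    - [0,0,-4,0,0]
    - [0,0,-9,0,0]
    - [1,0,-13,0,0]
    - [5,-0.5,-13.4,-3.2,0]
    - [43.9,-2.7,-13.4,-3.2,0]
    - [43.9,-2.7,-13.4,-3.2,0]
    - [43.9,-2.7,-13.4,-3.2,0]
    - [43.9,-2.7,-13.4,-3.2,0]
    - [43.9,-2.7,-13.4,-3.2,0]
    - [43.9,-2.7,-13.4,-3.2,0]

```text
time: 39.1
tcp_pos: [0.5619, 0.0192, 0.1371]
eef_rot: [[0.034, 0.999, 0.035], [0.999, -0.034, -0.008], [-0.006, 0.035, -0.999]]
contact_force: [1.2, -0.5, -2.2]
gripper_width: 0.0627
```

```bash
python3 -c "
from h import *
st();w=s2w(S0,(0,-39,34)); rel([*w[:2],.0205],-1.95)"
```

```text
t 39.1 tcp [0.5619 0.0192 0.1371] yang -1.9 F [ 1.2 -0.5 -2.2] T [-0.02  0.01  0.02] w 0.0627 J [  2.  20. 108.  -1.  50.   4.]
shift [ 8.87 -0.39 11.6 ] twist 0.0 (alt -180.0 ) yang -1.9 J6 4.5 tilt [ 0.035 -0.008]
```

>>> carry_out:
  commands:
    - [8.8,0,0,0,0]
    - [8.8,0,0,0,0]
    - [8.8,0,0,0,0]
    - [8.8,-0.1,5,0,0]
    - [8.8,-0.3,9,0,0]
    - [8.8,-0.4,10,0,0]
    - [8.8,-0.5,10.8,0,0]
    - [8.8,-0.5,11.3,0,0]
    - [8.8,-0.5,11.6,0,0]
    - [8.8,-0.5,11.7,0,0]

```text
time: 40.1
tcp_pos: [0.5653, 0.1069, 0.021]
eef_rot: [[0.035, 0.999, 0.037], [0.999, -0.035, -0.007], [-0.005, 0.037, -0.999]]
contact_force: [-2.7, 4.6, 7.5]
gripper_width: 0.0631
```

```bash
python3 -c "
from h import *
st();w=s2w(S0,(0,-39,34)); rel([*w[:2],.0205],-1.95)
p,_=grab_frame('scene')
cv2.imwrite('pics/s20z.png',cv2.resize(p[230:370,120:300],None,fx=4.2,fy=4.2,interpolation=cv2.INTER_CUBIC))"
```

```text
t 40.1 tcp [0.5653 0.1069 0.021 ] yang -2.0 F [-2.7  4.6  7.5] T [ 0.63  0.4  -0.11] w 0.0631 J [ 11.  31. 109.  -1.  38.  14.]
shift [ 0.02 -0.03  0.05] twist -0.0 (alt 180.0 ) yang -2.0 J6 14.0 tilt [ 0.037 -0.007]
```

View pics/s20z.png

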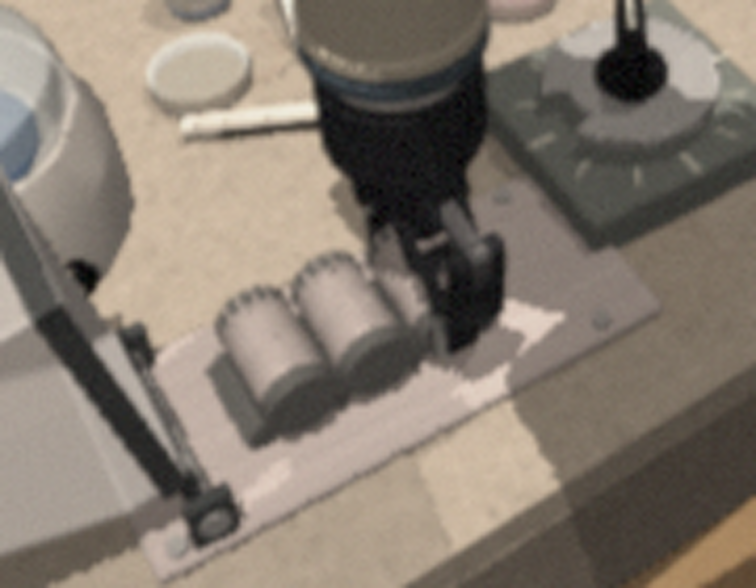

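>>> carry_out:
  commands:
    - [0.1,0,0.1,0,0]
    - [0.1,0,0.1,0,1]
    - [0.1,0,0.1,0,1]
    - [0.1,0,0.1,0,1]
    - [0.1,0.1,-4,0,1]
    - [0.1,0.3,-9,0,1]
    - [0.1,0.4,-13,0,1]
    - [0.1,0.4,-13,0,1]
    - [0.1,0.4,-13,0,1]

```text
time: 41.05
tcp_pos: [0.565, 0.1087, 0.152]
eef_rot: [[0.035, 0.999, 0.04], [0.999, -0.035, -0.006], [-0.005, 0.04, -0.999]]
contact_force: [0.3, -0.5, 0.1]
gripper_width: 0.0853
```

```bash
python3 -c "
from dc import *
st(); cans(21); show(21,['groove_a','groove_b','groove_c'])
rel([.5705,-.4225,.13],-4)"
```

```text
t 41.05 tcp [0.565  0.1087 0.152 ] yang -2.0 F [ 0.3 -0.5  0.1] T [0.01 0.03 0.03] w 0.0853 J [ 11.  20. 105.  -1.  52.  14.]
can [ 547.5 -469. ] size 65 36 ang 3.5 3.9 conf 0.88 sat 25.0 {'top': [[0.5522, -0.4681, 0.0189]], 'scene': [[0.5501, -0.4695, 0.0191]]}
can [565.  109.3] size 34 64 ang -0.7 2.2 conf 0.83 sat 24.0 {'top': [[0.5711, 0.1052, 0.0298]], 'scene': [[0.5686, 0.1073, 0.0347]]}
can [ 569.  -422.5] size 33 64 ang -1.7 -4.6 conf 0.54 sat 24.0 {'top': [], 'scene': [[0.5711, -0.4271, 0.0199]]}
can [615.7 -56.5] size 95 103 ang -3.6 3.4 conf 0.35 sat 11.0 {'top': [[0.6168, -0.054, 0.074]], 'scene': []}
41.3
shift [-53.03   2.46   2.35] twist 2.0 (alt -178.0 ) yang -2.0 J6 13.8 tilt [ 0.035 -0.007]
```

View pics/zscene21.png

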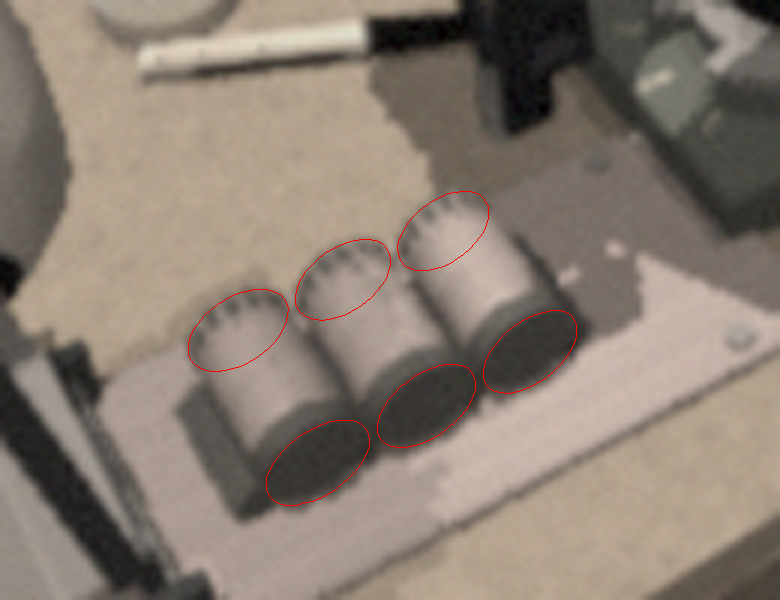

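>>> carry_out:
  commands:
    - [-53,2.4,1.8,2,1]
    - [-53,2.4,1.8,2,1]
    - [-53,2.4,1.8,2,1]
    - [-53,2.4,1.8,2,1]
    - [-53,2.4,1.8,2,1]
    - [-53,2.4,1.8,2,1]
    - [-53,2.4,1.8,2,1]
    - [-53,2.4,1.8,2,1]
    - [-53,2.4,1.8,2,1]
    - [-53,2.4,1.8,2,1]

```text
time: 42.3
tcp_pos: [0.5686, -0.3929, 0.1349]
eef_rot: [[0.07, 0.997, 0.033], [0.998, -0.07, -0.006], [-0.004, 0.033, -0.999]]
contact_force: [2.0, -0.1, 0.5]
gripper_width: 0.0855
```

```bash
python3 -c "
from h import *
st(); cans(22); rel([.5705,-.4225,.003],-4)"
```

```text
t 42.3 tcp [ 0.5686 -0.3929  0.1349] yang -4.0 F [ 2.  -0.1  0.5] T [ 0.02 -0.   -0.02] w 0.0855 J [-35.  30.  91.   1.  57. -32.]
can [568.5 188.9] size 39 64 ang -0.7 0.4 conf 0.83 sat 24.0 {'top': [[0.569, 0.1898, 0.0339]], 'scene': [[0.5671, 0.1881, 0.0337]]}
can [565.4 150. ] size 64 33 ang 0.3 -0.7 conf 0.82 sat 24.0 {'top': [[0.5707, 0.1486, 0.034]], 'scene': [[0.5695, 0.1455, 0.0345]]}
can [565.  111.5] size 64 33 ang 0.2 -0.4 conf 0.56 sat 24.0 {'top': [[0.5688, 0.1052, 0.0302]], 'scene': [[0.5712, 0.1081, 0.0326]]}
can [ 668.2 -476.3] size 41 37 ang 28.1 68.4 conf 0.55 sat 152.5 {'top': [[0.6624, -0.4846, 0.0196]], 'scene': [[0.6591, -0.4838, 0.0163]]}
42.55
shift [-3.13 -0.02 13.2 ] twist -0.0 (alt 180.0 ) yang -4.0 J6 -31.5 tilt [ 0.033 -0.005]
```

>>> carry_out:
  commands:
    - [-3.1,0,4,0,1]
    - [-3.1,0,9,0,1]
    - [-3.1,-0.05,12.6,0,1]
    - [-3.1,-0.1,13.2,0,1]
    - [-3.1,-0.1,13.2,0,1]
    - [-3.1,-0.1,13.2,0,0]
    - [-3.1,-0.1,13.2,0,0]
    - [-3.1,-0.1,13.2,0,0]
    - [-3.1,-0.1,13.2,0,0]
    - [-3.1,-0.1,13.2,0,0]

```text
time: 43.55
tcp_pos: [0.5717, -0.4231, 0.0063]
eef_rot: [[0.071, 0.997, 0.037], [0.997, -0.07, -0.008], [-0.005, 0.037, -0.999]]
contact_force: [0.2, 1.4, 8.5]
gripper_width: 0.063
```

```bash
python3 -c "
from h import *
st();w=s2w(S0,G['gap_b']); rel([*w[:2],.155],-1.95)"
```

```text
t 43.55 tcp [ 0.5717 -0.4231  0.0063] yang -4.0 F [0.2 1.4 8.5] T [ 0.22  0.02 -0.03] w 0.063 J [-37.  41.  91.   1.  46. -34.]
shift [ 54.72  -3.91 -15.32] twist -2.1 (alt 177.9 ) yang -4.0 J6 -33.9 tilt [ 0.037 -0.008]
```

>>> carry_out:
  commands:
    - [0,0,-4,0,0]
    - [0,0,-9,0,0]
    - [1,0,-14,0,0]
    - [5,-0.5,-15.3,-2.1,0]
    - [54.7,-3.9,-15.3,-2.1,0]
    - [54.7,-3.9,-15.3,-2.1,0]
    - [54.7,-3.9,-15.3,-2.1,0]
    - [54.7,-3.9,-15.3,-2.1,0]
    - [54.7,-3.9,-15.3,-2.1,0]
    - [54.7,-3.9,-15.3,-2.1,0]

```text
time: 44.55
tcp_pos: [0.5654, -0.0698, 0.158]
eef_rot: [[0.034, 0.999, 0.039], [0.999, -0.034, -0.008], [-0.007, 0.04, -0.999]]
contact_force: [-0.0, 0.6, -0.8]
gripper_width: 0.0631
```

```bash
python3 -c "
from h import *
st();w=s2w(S0,G['gap_b']); rel([*w[:2],.14],-1.95)"
```

```text
t 44.55 tcp [ 0.5654 -0.0698  0.158 ] yang -1.9 F [-0.   0.6 -0.8] T [ 0.03 -0.02  0.03] w 0.0631 J [ -7.  19. 106.  -0.  53.  -5.]
shift [19.64 -0.7   1.63] twist 0.0 (alt -180.0 ) yang -1.9 J6 -5.0 tilt [ 0.039 -0.008]
```

>>> carry_out:
  commands:
    - [19.6,-0.7,1.5,0,0]
    - [19.6,-0.7,1.5,0,0]
    - [19.6,-0.7,1.5,0,0]
    - [19.6,-0.7,1.5,0,0]
    - [19.6,-0.7,1.5,0,0]
    - [19.6,-0.7,1.5,0,0]
    - [19.6,-0.7,1.5,0,0]

```text
time: 45.25
tcp_pos: [0.5658, 0.1257, 0.1421]
eef_rot: [[0.034, 0.999, 0.04], [0.999, -0.034, -0.008], [-0.007, 0.041, -0.999]]
contact_force: [0.3, -0.0, -1.3]
gripper_width: 0.0628
```

```bash
python3 -c "
from dc import *
st();w=s2w(S0,G['gap_b']); rel([*w[:2],.0525],-1.95)
p,_=grab_frame('scene'); cv2.imwrite('pics/scene23.png',p); show(23,['groove_a','groove_b','groove_c'])
"
```

```text
t 45.25 tcp [0.5658 0.1257 0.1421] yang -1.9 F [ 0.3 -0.  -1.3] T [-0.04  0.01  0.02] w 0.0628 J [ 13.  21. 105.  -1.  52.  16.]
shift [ 0.16 -0.38  8.95] twist 0.0 (alt -180.0 ) yang -1.9 J6 15.7 tilt [ 0.04  -0.008]
```

View pics/zscene23.png

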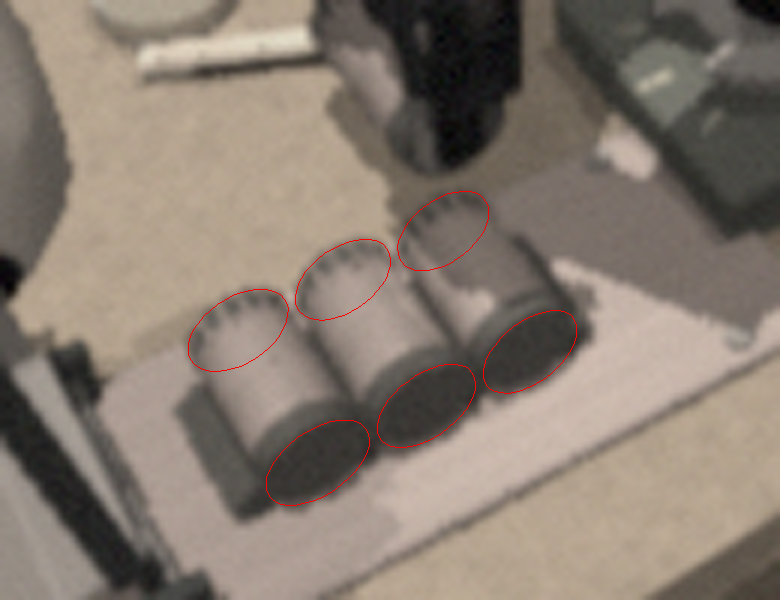

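>>> carry_out:
  commands:
    - [0.15,-0.2,4,0,0]
    - [0.15,-0.4,7,0,0]
    - [0.15,-0.45,8.2,0,0]
    - [0.15,-0.45,8.6,0,0]
    - [0.15,-0.45,8.8,0,0]
    - [0.15,-0.45,8.9,0,0]
    - [0.15,-0.45,8.9,0,0]

```text
time: 46.0
tcp_pos: [0.5659, 0.1262, 0.054]
eef_rot: [[0.035, 0.998, 0.042], [0.999, -0.035, -0.008], [-0.006, 0.042, -0.999]]
contact_force: [-0.2, -0.8, -0.7]
gripper_width: 0.0631
```

```bash
python3 -c "
from dc import *
st();w=s2w(S0,G['gap_b']); rel([*w[:2],.0525],-1.95)
p,_=grab_frame('scene'); cv2.imwrite('pics/scene24.png',p); show(24,['gap_b'])
"
```

```text
t 46.0 tcp [0.5659 0.1262 0.054 ] yang -2.0 F [-0.2 -0.8 -0.7] T [ 0.05  0.07 -0.01] w 0.0631 J [ 13.  28. 108.  -1.  41.  16.]
shift [ 0.04 -0.03  0.15] twist -0.1 (alt 179.9 ) yang -2.0 J6 16.1 tilt [ 0.042 -0.008]
```

View pics/zscene24.png

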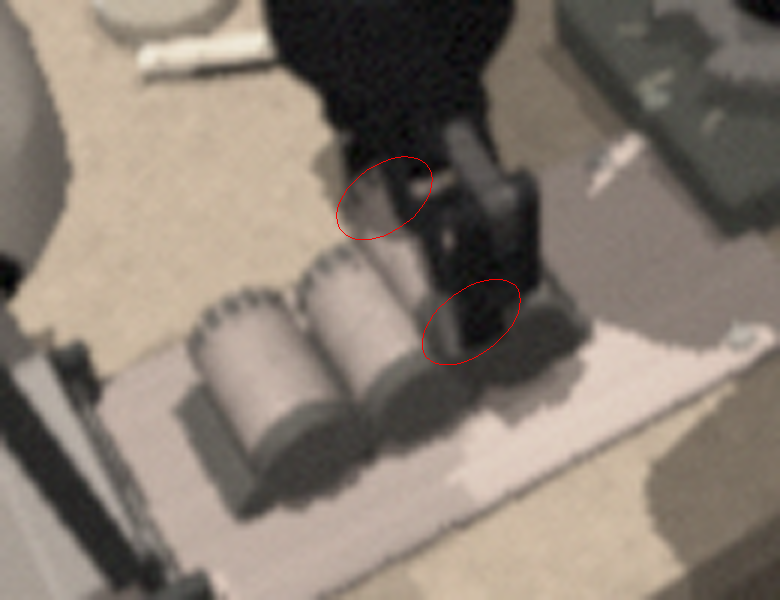

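Nearly touching; ease down to contact, then check before release.

>>> carry_out:
  commands:
    - [0.05,-0.03,0.1,0,0]
    - [0.05,-0.03,0.2,0,0]
    - [0.05,-0.03,0.3,0,0]
    - [0.05,-0.03,0.3,0,0]

```text
time: 46.45
tcp_pos: [0.5665, 0.1278, 0.0525]
eef_rot: [[0.036, 0.998, 0.044], [0.999, -0.036, -0.006], [-0.005, 0.044, -0.999]]
contact_force: [-3.1, 4.6, 13.7]
gripper_width: 0.063
```

```bash
python3 -c "
from dc import *
st()"
```

```text
t 46.45 tcp [0.5665 0.1278 0.0525] yang -2.0 F [-3.1  4.6 13.7] T [ 0.71  0.87 -0.19] w 0.063 J [ 13.  28. 108.  -1.  41.  16.]
```

>>> carry_out:
  commands:
    - [0.05,0,0,0,0]
    - [0.05,0,0,0,1]
    - [0.05,0,0,0,1]
    - [0.05,0,0,0,1]
    - [0.05,0.15,-4,0,1]
    - [0.05,0.3,-8,0,1]
    - [0.05,0.4,-10,0,1]
    - [0.05,0.4,-10,0,1]
    - [0.05,0.4,-10,0,1]

```text
time: 47.35
tcp_pos: [0.566, 0.1287, 0.1524]
eef_rot: [[0.036, 0.998, 0.044], [0.999, -0.036, -0.006], [-0.005, 0.044, -0.999]]
contact_force: [-0.1, 0.5, -0.7]
gripper_width: 0.0854
```

```bash
python3 -c "
from dc import *
st(); cans(25); show(25,['groove_a','groove_b','groove_c','gap_b'])
rel([.548,-.469,.145],3.5)"
```

```text
t 47.35 tcp [0.566  0.1287 0.1524] yang -2.0 F [-0.1  0.5 -0.7] T [0.01 0.02 0.  ] w 0.0854 J [ 13.  20. 105.  -1.  52.  16.]
can [564.9 105.1] size 26 64 ang -0.7 -3.5 conf 0.84 sat 27.0 {'top': [[0.5676, 0.1294, 0.0664]], 'scene': [[0.5638, 0.1069, 0.0341]]}
can [565.3 134.6] size 64 33 ang 0.3 -0.2 conf 0.79 sat 24.0 {'top': [[0.5676, 0.1294, 0.0664]], 'scene': [[0.57, 0.1457, 0.034]]}
can [594.1 156.1] size 564 177 ang 89.3 -88.9 conf 0.66 sat 17.0 {'top': [], 'scene': []}
can [ 547.7 -468.4] size 65 36 ang 2.4 3.0 conf 0.58 sat 25.0 {'top': [[0.5487, -0.4707, 0.0217]], 'scene': [[0.5483, -0.4693, 0.0197]]}
can [ 657.4 -481.5] size 64 36 ang 25.6 32.9 conf 0.52 sat 147.0 {'top': [[0.6634, -0.4867, 0.0193]], 'scene': [[0.659, -0.4829, 0.0148]]}
47.6
shift [-59.78   0.37   0.97] twist -5.5 (alt 174.5 ) yang -2.0 J6 16.0 tilt [ 0.042 -0.007]
```

View pics/zscene25.png

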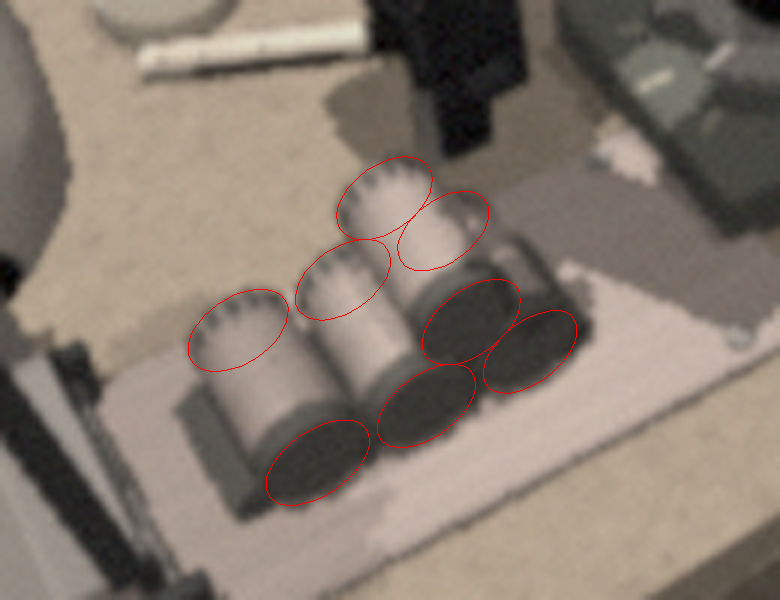

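Four placed precisely. Now the fifth, at (0.548, -0.469).

>>> carry_out:
  commands:
    - [-59.8,0.4,1.2,-5.5,1]
    - [-59.8,0.4,1.2,-5.5,1]
    - [-59.8,0.4,1.2,-5.5,1]
    - [-59.8,0.4,1.2,-5.5,1]
    - [-59.8,0.4,1.2,-5.5,1]
    - [-59.8,0.4,1.2,-5.5,1]
    - [-59.8,0.4,1.2,-5.5,1]
    - [-59.8,0.4,1.2,-5.5,1]
    - [-59.8,0.4,1.2,-5.5,1]
    - [-59.8,0.4,1.2,-5.5,1]

```text
time: 48.6
tcp_pos: [0.5506, -0.3728, 0.1433]
eef_rot: [[-0.06, 0.997, 0.041], [0.998, 0.06, -0.006], [-0.009, 0.04, -0.999]]
contact_force: [1.2, 0.1, 0.4]
gripper_width: 0.0854
```

```bash
python3 -c "
from h import *
st(); grab_frame('top'); print([c2w('top',r['xyz']).round(4) for r in landmark_of('top','canister_0')]); rel([.548,-.469,.0035],3.5)"
```

```text
t 48.6 tcp [ 0.5506 -0.3728  0.1433] yang 3.4 F [1.2 0.1 0.4] T [ 0.02 -0.03  0.  ] w 0.0854 J [-35.  28.  94.   1.  56. -39.]
[array([0.5702, 0.1288, 0.0673]), array([0.5674, 0.1051, 0.029 ]), array([0.5685, 0.1464, 0.0334]), array([ 0.617 , -0.0546,  0.0713]), array([0.57  , 0.1898, 0.0303]), array([ 0.6611, -0.4843,  0.0212])]
shift [-9.04 -1.35 14.05] twist -0.3 (alt 179.7 ) yang 3.2 J6 -38.8 tilt [ 0.042 -0.009]
```

>>> carry_out:
  commands:
    - [-9.05,-0.8,0,0,1]
    - [-9.05,-0.8,0,0,1]
    - [-9.05,-0.8,3,0,1]
    - [-9.05,-1.1,8,0,1]
    - [-9.05,-1.3,12,0,1]
    - [-9.05,-1.45,14.0,0,1]
    - [-9.05,-1.45,14.1,0,1]
    - [-9.05,-1.45,14.1,0,1]

```text
time: 49.5
tcp_pos: [0.5471, -0.4687, 0.0025]
eef_rot: [[-0.056, 0.998, 0.041], [0.998, 0.056, -0.008], [-0.01, 0.04, -0.999]]
contact_force: [0.3, 0.4, -0.0]
gripper_width: 0.0856
```

```bash
python3 -c "
from h import *
st(); p,_=grab_frame('top'); cv2.imwrite('pics/t26z.png',cv2.resize(p[210:310,350:480],None,fx=6,fy=6,interpolation=cv2.INTER_CUBIC)); rel([.548,-.469,.0035],3.5)"
```

```text
t 49.5 tcp [ 0.5471 -0.4687  0.0025] yang 3.2 F [ 0.3  0.4 -0. ] T [ 0.05  0.02 -0.04] w 0.0856 J [-41.  42.  90.   2.  46. -46.]
shift [0.04 0.02 0.03] twist -0.3 (alt 179.7 ) yang 3.2 J6 -45.6 tilt [ 0.043 -0.01 ]
```

View pics/t26z.png

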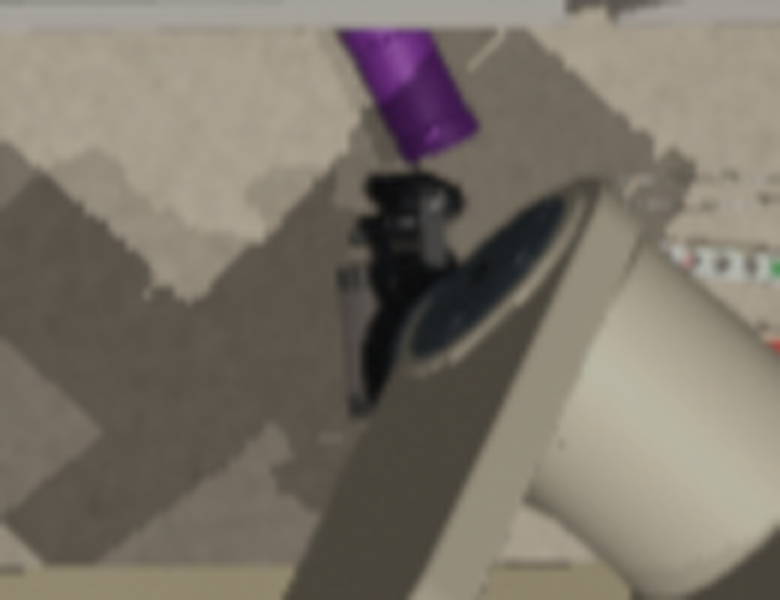

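>>> carry_out:
  commands:
    - [0,0,-0.2,0,1]
    - [0,0,-0.2,0,0]
    - [0,0,-0.2,0,0]
    - [0,0,-0.2,0,0]
    - [0,0,-0.2,0,0]
    - [0,0,-0.2,0,0]

```text
time: 50.15
tcp_pos: [0.5489, -0.4703, 0.0082]
eef_rot: [[-0.056, 0.997, 0.045], [0.998, 0.057, -0.012], [-0.014, 0.044, -0.999]]
contact_force: [-0.9, 1.2, 9.3]
gripper_width: 0.0629
```

```bash
python3 -c "
from h import *
st();w=s2w(S0,G['gap_a']); rel([*w[:2],.155],-1.95)"
```

```text
t 50.15 tcp [ 0.5489 -0.4703  0.0082] yang 3.2 F [-0.9  1.2  9.3] T [0.2  0.26 0.02] w 0.0629 J [-41.  41.  90.   2.  46. -46.]
shift [ 63.17   6.06 -15.33] twist 5.2 (alt -174.8 ) yang 3.2 J6 -45.6 tilt [ 0.045 -0.012]
```

>>> carry_out:
  commands:
    - [0,0,-4,0,0]
    - [0,0,-9,0,0]
    - [1,0,-14,0,0]
    - [5,0.5,-15.3,5.2,0]
    - [63.2,6,-15.3,5.2,0]
    - [63.2,6,-15.3,5.2,0]
    - [63.2,6,-15.3,5.2,0]
    - [63.2,6,-15.3,5.2,0]
    - [63.2,6,-15.3,5.2,0]
    - [63.2,6,-15.3,5.2,0]

```text
time: 51.15
tcp_pos: [0.5554, -0.1166, 0.1582]
eef_rot: [[0.035, 0.998, 0.046], [0.999, -0.034, -0.012], [-0.01, 0.047, -0.999]]
contact_force: [0.7, 0.6, -1.7]
gripper_width: 0.0626
```

```bash
python3 -c "
from h import *
st();w=s2w(S0,G['gap_a']); rel([*w[:2],.14],-1.95)"
```

```text
t 51.15 tcp [ 0.5554 -0.1166  0.1582] yang -2.0 F [ 0.7  0.6 -1.7] T [0.01 0.04 0.01] w 0.0626 J [-12.  19. 107.  -0.  52. -10.]
shift [28.26  0.11  1.54] twist -0.0 (alt 180.0 ) yang -2.0 J6 -9.9 tilt [ 0.046 -0.012]
```

>>> carry_out:
  commands:
    - [28.2,0.1,1.3,0,0]
    - [28.2,0.1,1.3,0,0]
    - [28.2,0.1,1.3,0,0]
    - [28.2,0.1,1.3,0,0]
    - [28.2,0.1,1.3,0,0]
    - [28.2,0.1,1.3,0,0]
    - [28.2,0.1,1.3,0,0]
    - [28.2,0.1,1.3,0,0]
    - [28.2,0.1,1.3,0,0]

```text
time: 52.05
tcp_pos: [0.5666, 0.1642, 0.1426]
eef_rot: [[0.035, 0.998, 0.046], [0.999, -0.035, -0.012], [-0.011, 0.047, -0.999]]
contact_force: [0.2, 0.3, -1.1]
gripper_width: 0.0628
```

```bash
python3 -c "
from dc import *
st();w=s2w(S0,G['gap_a']); rel([*w[:2],.0542],-1.95)
p,_=grab_frame('scene'); cv2.imwrite('pics/scene27.png',p); show(27,['groove_a','groove_b','groove_c','gap_b'])
"
```

```text
t 52.05 tcp [0.5666 0.1642 0.1426] yang -2.0 F [ 0.2  0.3 -1.1] T [0.01 0.02 0.06] w 0.0628 J [ 17.  22. 104.  -2.  52.  20.]
shift [ 0.23 -0.37  8.83] twist -0.0 (alt 180.0 ) yang -2.0 J6 20.0 tilt [ 0.046 -0.012]
```

View pics/zscene27.png

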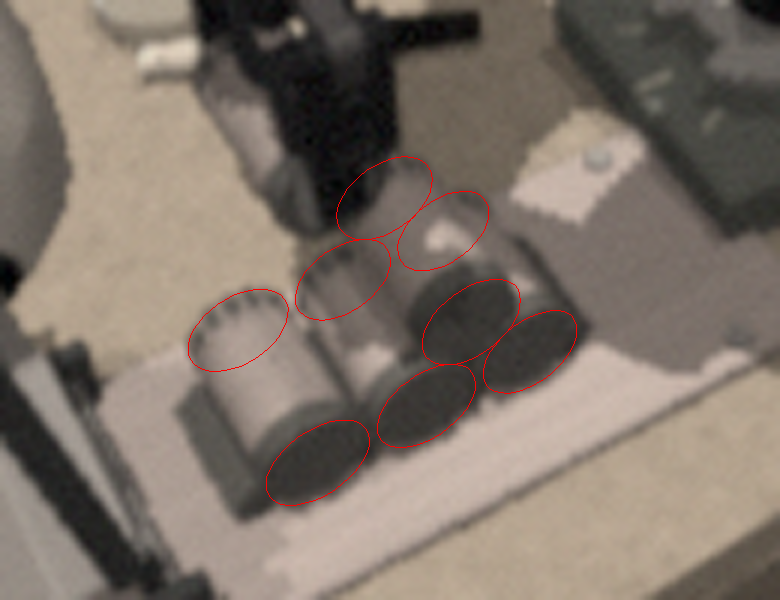

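>>> carry_out:
  commands:
    - [0.2,-0.2,4,0,0]
    - [0.2,-0.4,7,0,0]
    - [0.2,-0.4,8.0,0,0]
    - [0.2,-0.4,8.5,0,0]
    - [0.2,-0.4,8.8,0,0]
    - [0.2,-0.4,9.0,0,0]
    - [0.2,-0.4,9.1,0,0]
    - [0.2,-0.4,9.1,0,0]

```text
time: 52.9
tcp_pos: [0.5681, 0.1653, 0.0543]
eef_rot: [[0.036, 0.998, 0.048], [0.999, -0.036, -0.011], [-0.01, 0.049, -0.999]]
contact_force: [-5.0, -0.7, 15.4]
gripper_width: 0.0626
```

```bash
python3 -c "
from dc import *
st();w=s2w(S0,G['gap_a']); rel([*w[:2],.0542],-1.95)
p,_=grab_frame('scene'); cv2.imwrite('pics/scene28.png',p); show(28,['gap_a','gap_b'])
"
```

```text
t 52.9 tcp [0.5681 0.1653 0.0543] yang -2.0 F [-5.  -0.7 15.4] T [-0.21  1.22  0.01] w 0.0626 J [ 17.  29. 107.  -2.  42.  21.]
shift [ 0.03 -0.1   0.  ] twist -0.1 (alt 179.9 ) yang -2.0 J6 20.5 tilt [ 0.048 -0.011]
```

View pics/zscene28.png

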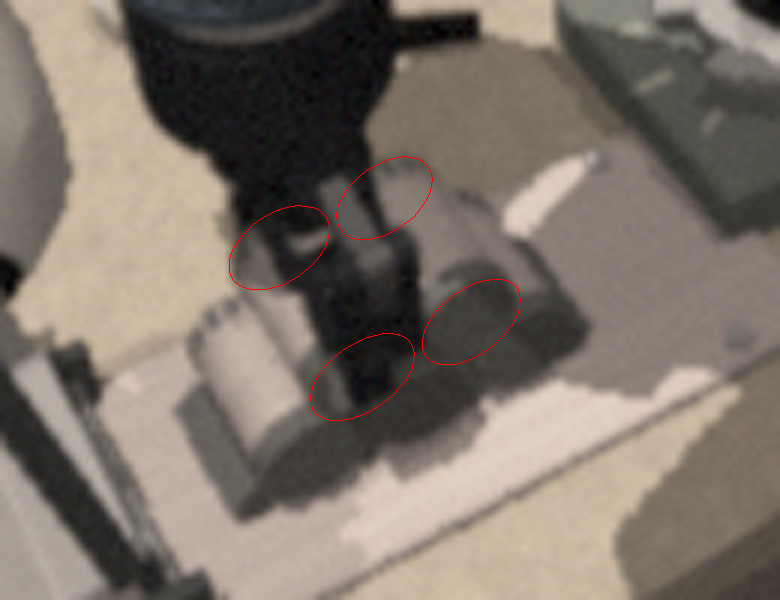

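Seated at contact. Release and lift.

>>> carry_out:
  commands:
    - [0,0,0,0,0]
    - [0,0,0,0,1]
    - [0,0,0,0,1]
    - [0,0,0,0,1]
    - [0,0.15,-4,0,1]
    - [0,0.3,-8,0,1]
    - [0,0.4,-10,0,1]
    - [0,0.4,-10,0,1]
    - [0,0.4,-10,0,1]

```text
time: 53.85
tcp_pos: [0.5671, 0.1662, 0.1542]
eef_rot: [[0.036, 0.998, 0.049], [0.999, -0.036, -0.011], [-0.01, 0.049, -0.999]]
contact_force: [0.4, -0.3, -1.0]
gripper_width: 0.0854
```

```bash
python3 -c "
from dc import *
st(); cans(29); show(29,['groove_a','groove_c','gap_a','gap_b'])
"
```

```text
t 53.85 tcp [0.5671 0.1662 0.1542] yang -2.0 F [ 0.4 -0.3 -1. ] T [ 0.02 -0.   -0.01] w 0.0854 J [ 17.  21. 104.  -2.  53.  20.]
can [563.9 105.4] size 30 67 ang -4.2 -1.4 conf 0.84 sat 26.0 {'top': [[0.5709, 0.1259, 0.0644]], 'scene': [[0.5652, 0.1248, 0.0663]]}
can [567.1 175.6] size 67 38 ang 0.4 1.4 conf 0.59 sat 24.0 {'top': [[0.57, 0.1666, 0.0661]], 'scene': [[0.5707, 0.1659, 0.0685]]}
can [ 656.4 -482.4] size 64 37 ang 24.7 31.5 conf 0.59 sat 145.0 {'top': [[0.6645, -0.4837, 0.0234]], 'scene': [[0.6623, -0.4798, 0.0159]]}
can [564.  137.1] size 38 66 ang -0.7 -7.1 conf 0.54 sat 27.0 {'top': [[0.5709, 0.1259, 0.0644]], 'scene': [[0.5652, 0.1248, 0.0663]]}
54.1
```

View pics/zscene29.png

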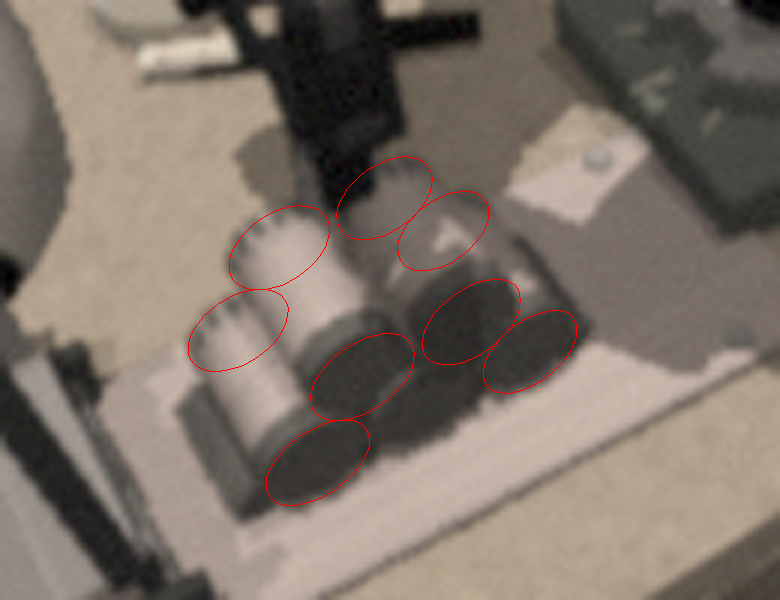

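View pics/scene29.png

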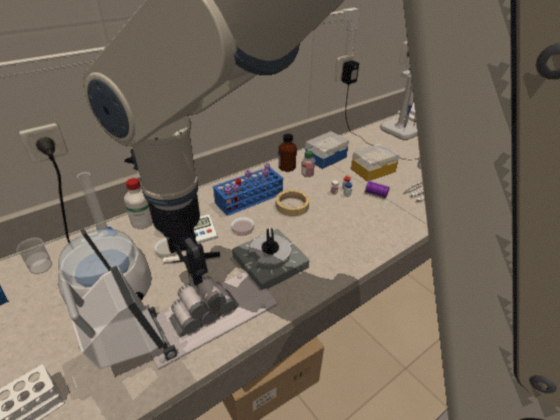

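```bash
python3 -c "
from h import *
rel([.570,.3505,.30],88.05)"
```

```text
shift [ 18.29   0.38 -14.89] twist -90.1 (alt 89.9 ) yang -2.0 J6 20.1 tilt [ 0.046 -0.012]
```

>>> carry_out:
  commands:
    - [0,0.4,-5,-8,0.5]
    - [0,0.4,-10,-16,0.5]
    - [0,0.4,-15,-24,0.5]
    - [0,0.4,-15.3,-32,0.5]
    - [0,0.4,-15.3,-40,0.5]
    - [4,0.4,-15.3,-48,0.5]
    - [8,0.4,-15.3,-56,0.5]
    - [12,0.4,-15.3,-64,0.5]
    - [18.3,0.4,-15.3,-72,0.5]
    - [18.3,0.4,-15.3,-80,0.5]

```text
time: 55.1
tcp_pos: [0.5694, 0.3549, 0.3027]
eef_rot: [[-0.979, 0.201, 0.045], [0.201, 0.98, -0.011], [-0.047, -0.002, -0.999]]
contact_force: [1.1, -0.4, -0.6]
gripper_width: 0.0426
```

```bash
python3 -c "
from h import *
st(); 
for n in ('scene','top'):
  p,_=grab_frame(n); print([(c2w(n,r['xyz']).round(4),round(r['confidence'],2)) for r in landmark_of(n,'hood_bar')])
rel([.5728,.3505,.25],88.05)"
```

```text
t 55.1 tcp [0.5694 0.3549 0.3027] yang 78.4 F [ 1.1 -0.4 -0.6] T [-0.01  0.02 -0.02] w 0.0426 J [ 33.  20.  84.  -2.  73. -45.]
[(array([0.566 , 0.1269, 0.0658]), 0.66), (array([0.5737, 0.3534, 0.1955]), 0.57)]
[(array([0.5753, 0.3499, 0.1992]), 0.96)]
shift [-0.05  0.12  5.32] twist -10.3 (alt 169.7 ) yang 77.8 J6 -44.7 tilt [ 0.045 -0.013]
```

>>> carry_out:
  commands:
    - [-0.1,0.15,3,-8,0.5]
    - [-0.1,0.15,5,-10.2,0.5]
    - [-0.1,0.15,5,-10.2,0.5]
    - [-0.1,0.15,5,-10.2,0.5]

```text
time: 55.7
tcp_pos: [0.5734, 0.3496, 0.2535]
eef_rot: [[-0.998, 0.04, 0.045], [0.04, 0.999, -0.014], [-0.045, -0.012, -0.999]]
contact_force: [-0.3, -0.3, -0.1]
gripper_width: 0.0426
```

```bash
python3 -c "
from h import *
st(); 
p,_=grab_frame('scene'); cv2.imwrite('pics/s30z.png',cv2.resize(p[180:360,20:240],None,fx=3.5,fy=3.5,interpolation=cv2.INTER_CUBIC))
rel([.574,.3513,.181],88.05)"
```

```text
t 55.7 tcp [0.5734 0.3496 0.2535] yang 87.7 F [-0.3 -0.3 -0.1] T [0.07 0.01 0.02] w 0.0426 J [ 32.  22.  88.  -2.  68. -55.]
shift [0.33 0.2  7.33] twist -0.3 (alt 179.7 ) yang 87.7 J6 -54.7 tilt [ 0.046 -0.013]
```

View pics/s30z.png

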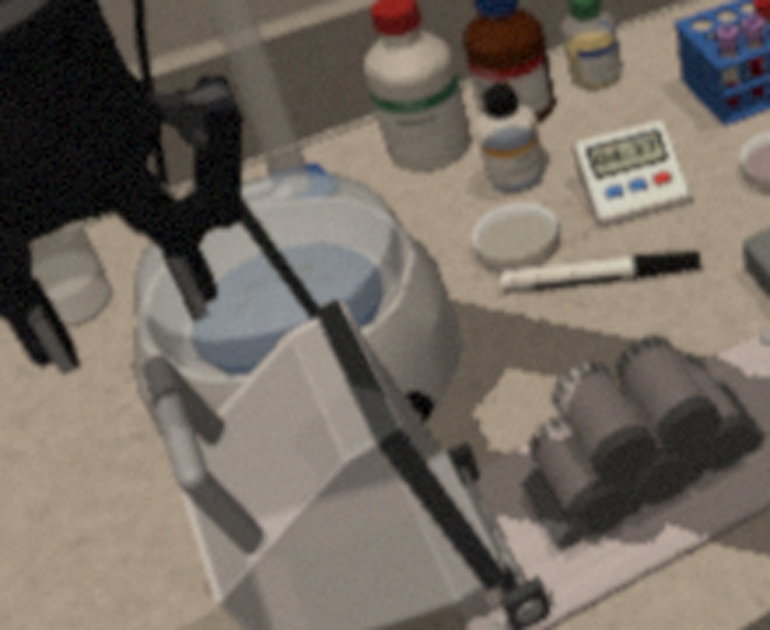

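>>> carry_out:
  commands:
    - [0.3,0.2,3,0,0.5]
    - [0.3,0.2,6,0,0.5]
    - [0.3,0.2,7.2,0,0.5]
    - [0.3,0.2,7.3,0,0.5]
    - [0.3,0.2,7.3,0,0]
    - [0.3,0.2,7.3,0,0]
    - [0.3,0.2,7.3,0,0]
    - [0.3,0.2,7.3,0,0]
    - [0.3,0.2,7.3,0,0]
  grip_force: 40

```text
time: 56.65
tcp_pos: [0.5752, 0.3511, 0.1833]
eef_rot: [[-0.998, 0.04, 0.048], [0.039, 0.999, -0.013], [-0.049, -0.011, -0.999]]
contact_force: [-0.2, -4.3, 6.5]
gripper_width: 0.0105
```

```bash
python3 -c "
from h import *
st(); gstand()
print([tuple(map(float,a)) for a in arc(1.75,1.75-np.arange(1,11)*.07)])
p,_=grab_frame('scene'); cv2.imwrite('pics/s31z.png',cv2.resize(p[180:360,20:240],None,fx=3.5,fy=3.5,interpolation=cv2.INTER_CUBIC))
"
```

```text
t 56.65 tcp [0.5752 0.3511 0.1833] yang 87.7 F [-0.2 -4.3  6.5] T [-0.7   0.06 -0.05] w 0.0105 J [ 32.  26.  91.  -2.  61. -54.]
grasp in stand [  0.9 205.4 202.3] hinge r 211.4 theta 1.736
[(-1.26, -0.73), (-2.56, -1.38), (-3.91, -1.93), (-5.29, -2.38), (-6.7, -2.74), (-8.14, -3.0), (-9.58, -3.16), (-11.04, -3.21), (-12.49, -3.17), (-13.94, -3.02)]
```

View pics/s31z.png

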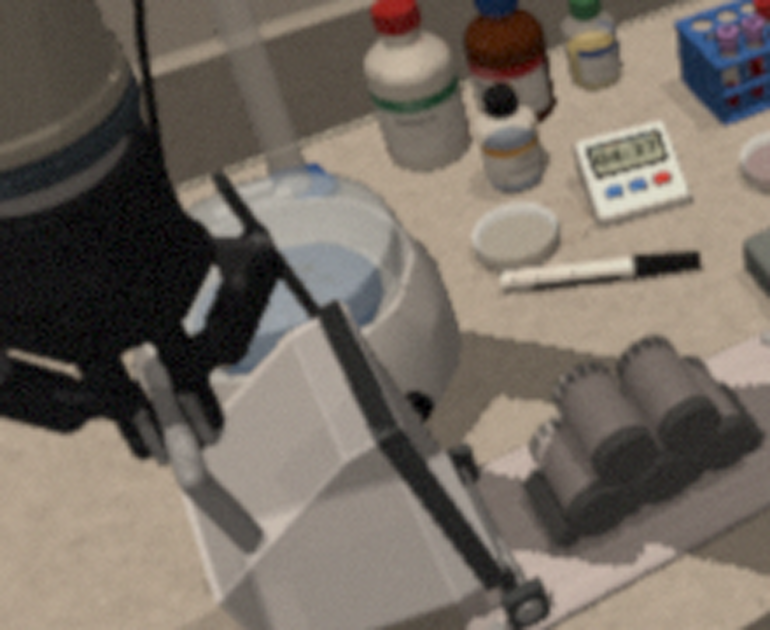

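>>> carry_out:
  commands:
    - [0,-1.26,-0.73,0,0]
    - [0,-2.56,-1.38,0,0]
    - [0,-3.91,-1.93,0,0]
    - [-0.1,-5.29,-2.38,0,0]
    - [-0.1,-6.7,-2.74,0,0]
    - [-0.15,-8.14,-3.0,0,0]
    - [-0.15,-9.58,-3.16,0,0]
    - [-0.15,-11.04,-3.21,0,0]
    - [-0.15,-12.49,-3.17,0,0]
    - [-0.15,-13.94,-3.02,0,0]

```text
time: 57.7
tcp_pos: [0.5697, 0.2109, 0.2152]
eef_rot: [[-0.998, 0.04, 0.049], [0.039, 0.999, -0.013], [-0.049, -0.011, -0.999]]
contact_force: [1.7, 1.8, -0.8]
gripper_width: 0.0101
```

```bash
python3 -c "
from h import *
st(); gstand()
print([tuple(map(float,a)) for a in arc(1.04,1.04-np.arange(1,11)*.07)])
"
```

```text
t 57.7 tcp [0.5697 0.2109 0.2152] yang 87.7 F [ 1.7  1.8 -0.8] T [ 0.65 -0.42  0.06] w 0.0101 J [ 21.  18.  99.  -2.  61. -66.]
grasp in stand [2.000e-01 6.510e+01 2.342e+02] hinge r 214.3 theta 1.047
[(-1.43, 0.26), (-2.84, 0.63), (-4.22, 1.09), (-5.57, 1.64), (-6.87, 2.29), (-8.13, 3.03), (-9.33, 3.85), (-10.47, 4.76), (-11.54, 5.74), (-12.54, 6.8)]
```

>>> carry_out:
  commands:
    - [0,-1.43,0.35,0,0]
    - [0,-2.84,0.8,0,0]
    - [0,-4.22,1.3,0,0]
    - [0,-5.57,1.9,0,0]
    - [0.1,-6.87,2.55,0,0]
    - [0.1,-8.13,3.3,0,0]
    - [0.15,-9.33,4.1,0,0]
    - [0.2,-10.47,5.0,0,0]
    - [0.25,-11.54,6.0,0,0]
    - [0.3,-12.54,7.05,0,0]

```text
time: 58.7
tcp_pos: [0.5649, 0.0839, 0.1449]
eef_rot: [[-0.998, 0.04, 0.048], [0.039, 0.999, -0.013], [-0.049, -0.011, -0.999]]
contact_force: [0.3, 3.1, -2.2]
gripper_width: 0.01
```

```bash
python3 -c "
from h import *
st(); gstand()
print([tuple(map(float,a)) for a in arc(.34,.34-np.arange(1,7)*.0567)])
p,_=grab_frame('scene'); cv2.imwrite('pics/s32z.png',cv2.resize(p[180:360,80:320],None,fx=3.3,fy=3.3,interpolation=cv2.INTER_CUBIC))
"
```

```text
t 58.7 tcp [0.5649 0.0839 0.1449] yang 87.7 F [ 0.3  3.1 -2.2] T [ 0.86 -0.   -0.  ] w 0.01 J [  9.  20. 107.  -1.  51. -78.]
grasp in stand [ -0.3 -62.  163.9] hinge r 211.6 theta 0.351
[(-0.76, 0.91), (-1.46, 1.85), (-2.11, 2.84), (-2.7, 3.86), (-3.23, 4.91), (-3.7, 5.99)]
```

View pics/s32z.png

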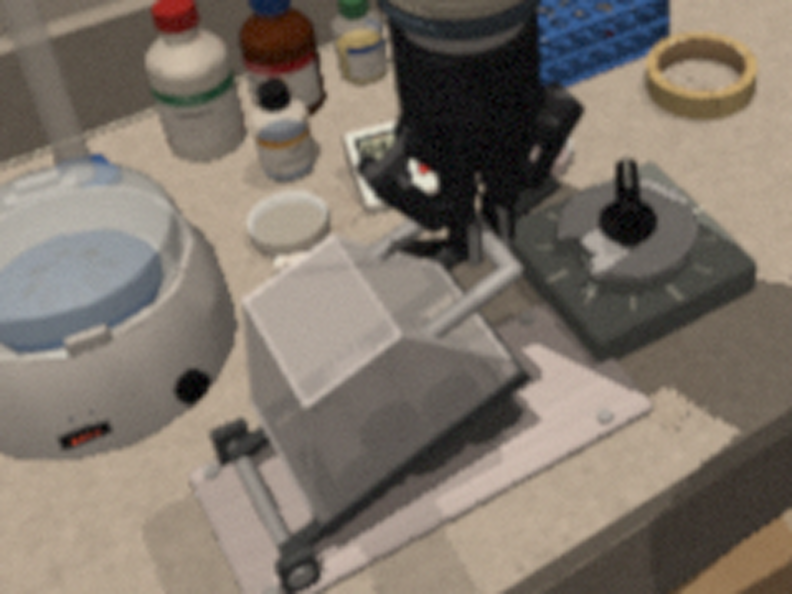

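>>> carry_out:
  commands:
    - [0,-0.76,0.95,0,0]
    - [0.1,-1.46,1.9,0,0]
    - [0.1,-2.11,2.9,0,0]
    - [0.2,-2.7,3.9,0,0]
    - [0.2,-3.2,4.95,0,0]
    - [0.3,-3.6,5.8,0,0]
    - [0.3,-3.7,6.2,0,0]
    - [0.3,-3.7,6.4,0,0]
    - [0.3,-3.7,6.4,0,0]

```text
time: 59.65
tcp_pos: [0.565, 0.0467, 0.0833]
eef_rot: [[-0.998, 0.04, 0.052], [0.04, 0.999, -0.011], [-0.052, -0.009, -0.999]]
contact_force: [-12.7, 12.0, 39.5]
gripper_width: 0.0104
```

```bash
python3 -c "
from h import *
st(); gstand()
p,_=grab_frame('scene'); cv2.imwrite('pics/s33z.png',cv2.resize(p[180:360,80:320],None,fx=3.3,fy=3.3,interpolation=cv2.INTER_CUBIC))
"
```

```text
t 59.65 tcp [0.565  0.0467 0.0833] yang 87.7 F [-12.7  12.   39.5] T [1.89 1.67 0.06] w 0.0104 J [  5.  24. 110.  -1.  43. -82.]
grasp in stand [  1.  -99.2 102.3] hinge r 210.1 theta 0.008
```

View pics/s33z.png

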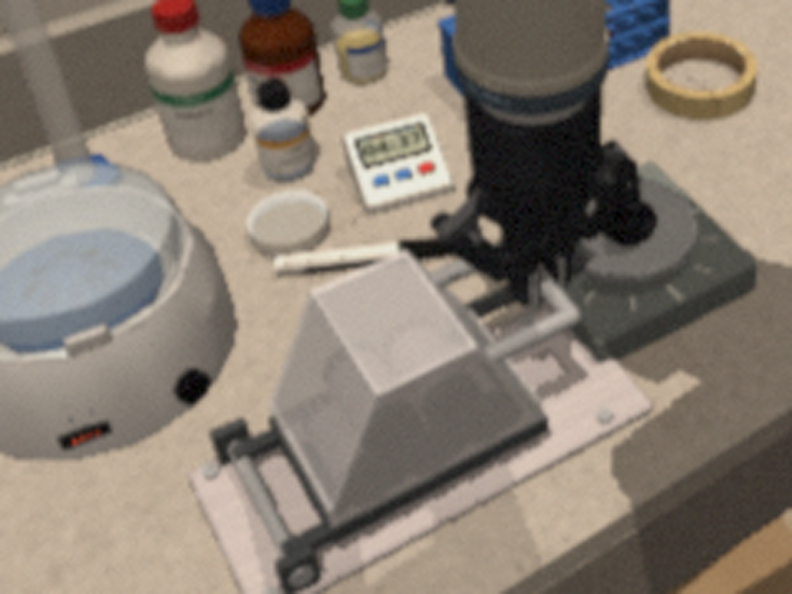

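>>> carry_out:
  commands:
    - [0,0,-0.2,0,0.5]
    - [0,0,-0.2,0,0.5]
    - [0,0,-0.2,0,0.5]
    - [0,0,-0.2,0,0.5]
    - [0,0,-4,0,0.5]
    - [0,0,-8,0,0.5]
    - [0,0,-8.3,0,0.5]
    - [0,0,-8.3,0,0.5]

```text
time: 60.5
tcp_pos: [0.5613, 0.0475, 0.1668]
eef_rot: [[-0.998, 0.04, 0.054], [0.04, 0.999, -0.011], [-0.054, -0.009, -0.998]]
contact_force: [-0.5, 0.2, 0.6]
gripper_width: 0.0427
```

```bash
python3 -c "
from dc import *
st(); rel([.617,-.0578,.155],58.05)
for n in ('scene','top'):
  p,_=grab_frame(n); cv2.imwrite(f'pics/{n}34.png',p)
  for q in ('hood_bar','dial_knob'): print(n,q,[(c2w(n,r['xyz']).round(4),round(r['confidence'],2)) for r in landmark_of(n,q)[:2]])
p=cv2.imread('pics/scene34.png'); cv2.imwrite('pics/s34z.png',cv2.resize(p[180:360,80:320],None,fx=3.3,fy=3.3,interpolation=cv2.INTER_CUBIC))
"
```

```text
t 60.5 tcp [0.5613 0.0475 0.1668] yang 87.7 F [-0.5  0.2  0.6] T [-0.03 -0.03  0.01] w 0.0427 J [  5.  17. 107.  -1.  53. -82.]
shift [ -5.91 -10.29   1.6 ] twist 29.6 (alt -150.4 ) yang 87.7 J6 -81.8 tilt [ 0.054 -0.011]
scene hood_bar [(array([0.5646, 0.0486, 0.0999]), 0.67)]
scene dial_knob [(array([ 0.6146, -0.0572,  0.0741]), 0.85)]
top hood_bar [(array([0.5647, 0.0482, 0.1   ]), 0.68)]
top dial_knob [(array([ 0.6143, -0.0553,  0.0729]), 0.88)]
```

View pics/s34z.png

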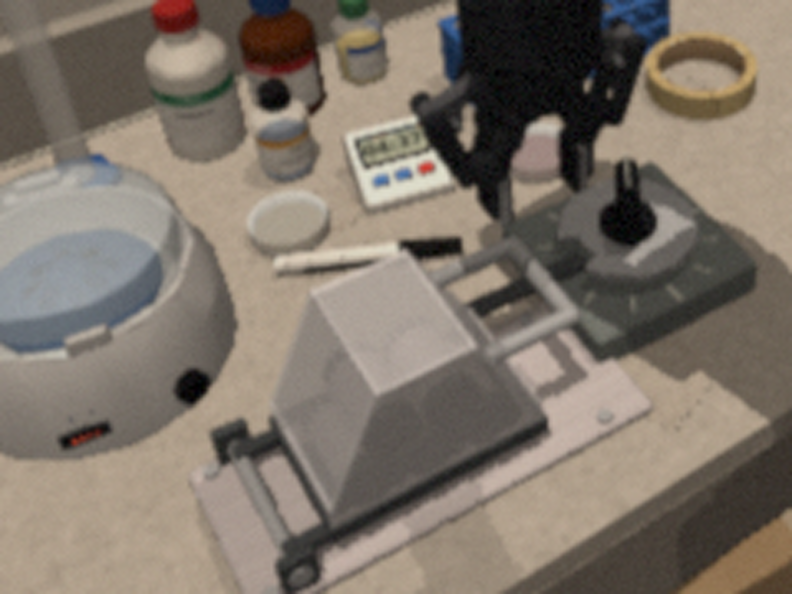

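>>> carry_out:
  commands:
    - [-2,-4,1,8,0.5]
    - [-4,-8,1,16,0.5]
    - [-5.9,-10.2,1,24,0.5]
    - [-5.9,-10.2,1,29.6,0.5]
    - [-5.9,-10.2,1,29.6,0.5]
    - [-5.9,-10.2,1,29.6,0.5]
    - [-5.9,-10.2,1,29.6,0.5]

```text
time: 61.5
tcp_pos: [0.6148, -0.0563, 0.1584]
eef_rot: [[-0.85, 0.525, 0.049], [0.525, 0.851, -0.011], [-0.047, 0.016, -0.999]]
contact_force: [0.6, -0.6, 0.7]
gripper_width: 0.0426
```

```bash
python3 -c "
from dc import *
st(); rel([.6165,-.057,.059],58.05)
p,_=grab_frame('scene'); cv2.imwrite('pics/s35z.png',cv2.resize(p[150:320,180:360],None,fx=3.5,fy=3.5,interpolation=cv2.INTER_CUBIC))
"
```

```text
t 61.5 tcp [ 0.6148 -0.0563  0.1584] yang 58.3 F [ 0.6 -0.6  0.7] T [-0.02  0.    0.04] w 0.0426 J [ -5.  23. 100.  -0.  54. -63.]
shift [ 0.29 -0.14  9.94] twist 0.3 (alt -179.7 ) yang 58.3 J6 -63.2 tilt [ 0.049 -0.011]
```

View pics/s35z.png

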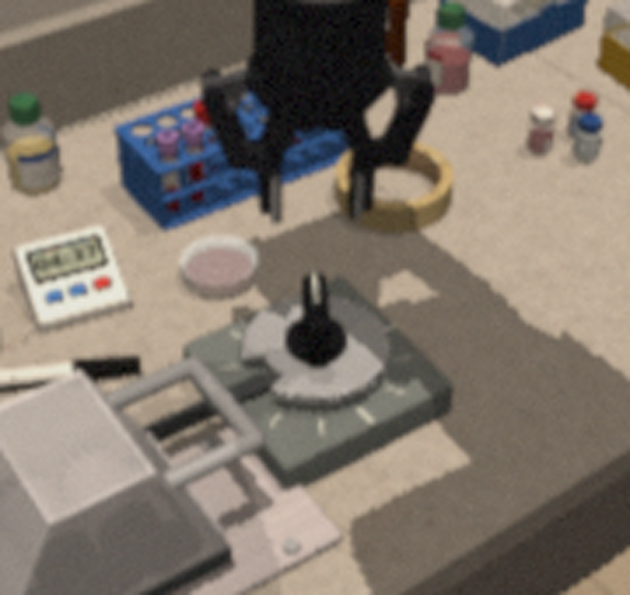

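>>> carry_out:
  commands:
    - [0.3,-0.1,5,0,0.5]
    - [0.3,-0.1,9,0,0.5]
    - [0.3,-0.15,9.8,0.3,0.5]
    - [0.3,-0.15,9.8,0.3,0.5]
    - [0.3,-0.15,9.8,0.3,0]
    - [0.3,-0.15,9.8,0.3,0]
    - [0.3,-0.15,9.8,0.3,0]
    - [0.3,-0.15,9.8,0.3,0]
    - [0.3,-0.15,9.8,0.3,0]

```text
time: 62.45
tcp_pos: [0.6173, -0.058, 0.0629]
eef_rot: [[-0.847, 0.529, 0.052], [0.529, 0.848, -0.013], [-0.05, 0.017, -0.999]]
contact_force: [-2.8, -5.1, 4.9]
gripper_width: 0.0152
```

```bash
python3 -c "
from dc import *
st(); rel([.6165,-.057,.059],88.05)
"
```

```text
t 62.45 tcp [ 0.6173 -0.058   0.0629] yang 58.0 F [-2.8 -5.1  4.9] T [-1.16  0.56 -0.01] w 0.0152 J [ -5.  30. 103.  -1.  44. -63.]
shift [0.14 0.04 0.39] twist -30.0 (alt 150.0 ) yang 58.0 J6 -62.8 tilt [ 0.052 -0.013]
```

>>> carry_out:
  commands:
    - [0,0,0,-8,0]
    - [0,0,0,-16,0]
    - [0,0,0,-24,0]
    - [0,0,0,-30,0]
    - [0,0,0,-30,0]
    - [0,0,0,-30,0]
    - [0,0,0,-30,0]

```text
time: 63.15
tcp_pos: [0.6175, -0.0571, 0.0633]
eef_rot: [[-0.998, 0.035, 0.052], [0.035, 0.999, -0.011], [-0.053, -0.01, -0.999]]
contact_force: [4.0, 4.3, -15.4]
gripper_width: 0.0156
```

```bash
python3 -c "
from dc import *
st(); rel([.6165,-.057,.059],88.05)
"
```

```text
t 63.15 tcp [ 0.6175 -0.0571  0.0633] yang 88.0 F [  4.    4.3 -15.4] T [ 1.31 -0.45  0.07] w 0.0156 J [ -5.  30. 103.  -1.  44. -93.]
shift [0.12 0.01 0.42] twist -0.1 (alt 179.9 ) yang 88.0 J6 -92.8 tilt [ 0.052 -0.011]
```

>>> carry_out:
  commands:
    - [0,0,0,0,0]
    - [0,0,0,0,0.5]
    - [0,0,0,0,0.5]
    - [0,0,0,0,0.5]
    - [0,0,0,0,0.5]
    - [0,0,-4,0,0.5]
    - [0,0,-9,0,0.5]
    - [0,0,-13,0,0.5]
    - [0,0,-13,0,0.5]
    - [0,0,-13,0,0.5]

```text
time: 64.15
tcp_pos: [0.6113, -0.0557, 0.1945]
eef_rot: [[-0.998, 0.035, 0.055], [0.035, 0.999, -0.012], [-0.055, -0.01, -0.998]]
contact_force: [0.5, 1.0, -0.3]
gripper_width: 0.0424
```

```bash
python3 -c "
from dc import *
st(); rel([.45,-.05,.25],88)
"
```

```text
t 64.15 tcp [ 0.6113 -0.0557  0.1945] yang 88.0 F [ 0.5  1.  -0.3] T [ 0.02  0.05 -0.01] w 0.0424 J [ -5.  20.  99.  -0.  58. -93.]
shift [15.81 -0.06 -6.43] twist -0.0 (alt 180.0 ) yang 88.0 J6 -92.9 tilt [ 0.055 -0.012]
```

Back off so the top camera sees the dial (and the scene camera the hood).

>>> carry_out:
  commands:
    - [10,-20,-7,0,0.5]
    - [10,-20,-7,0,0.5]
    - [16,-20,-7,0,0.5]
    - [16,-20,-7,0,0.5]
    - [16,-20,-7,0,0.5]
    - [16,-20,-7,0,0.5]
    - [16,-20,-7,0,0.5]
    - [16,-20,-7,0,0.5]

```text
time: 64.95
tcp_pos: [0.4404, -0.249, 0.2565]
eef_rot: [[-0.998, 0.037, 0.054], [0.036, 0.999, -0.011], [-0.054, -0.009, -0.998]]
contact_force: [1.3, 0.3, -0.0]
gripper_width: 0.0429
```

```bash
python3 -c "
from ov import *
st()
for n in ('scene','top'):
  p,_=grab_frame(n); cv2.imwrite(f'pics/{n}36.png',p)
p=cv2.imread('pics/top36.png')
z=cv2.resize(p[212:275,220:290],None,fx=9,fy=9,interpolation=cv2.INTER_CUBIC)
a=[(w2px('top',s2w(S0,(56+r,-200,90)))+.5-[220,212])*9 for r in (-26,26)]
cv2.line(z,tuple(a[0].astype(int)),tuple(a[1].astype(int)),(0,255,0),1)
cv2.imwrite('pics/k36.png',z)
p=cv2.imread('pics/scene36.png'); cv2.imwrite('pics/s36z.png',cv2.resize(p[180:360,100:320],None,fx=3.5,fy=3.5,interpolation=cv2.INTER_CUBIC))
for q in ('hood_bar',): print([(c2w('scene',r['xyz']).round(4)) for r in landmark_of('scene',q)[:2]],[(c2w('top',r['xyz']).round(4)) for r in landmark_of('top',q)[:2]])
"
```

```text
t 64.95 tcp [ 0.4404 -0.249   0.2565] yang 87.9 F [ 1.3  0.3 -0. ] T [-0.02 -0.   -0.06] w 0.0429 J [ -30.    6.  108.    1.   62. -119.]
[array([0.5618, 0.0462, 0.1003])] [array([0.5626, 0.0484, 0.0996]), array([ 0.6162, -0.0489,  0.0417])]
```

View pics/k36.png

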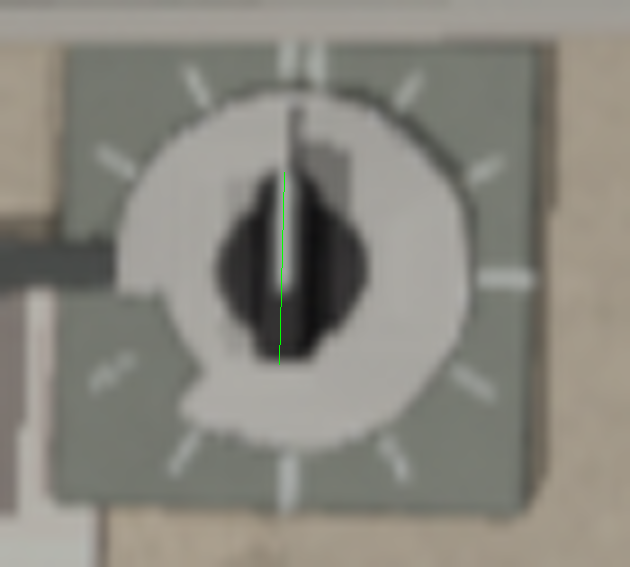

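View pics/s36z.png

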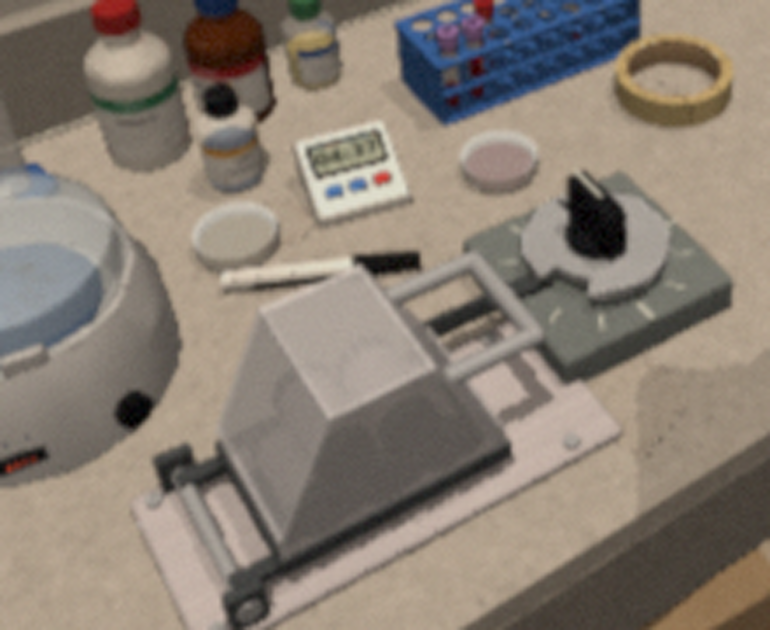

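View pics/top36.png

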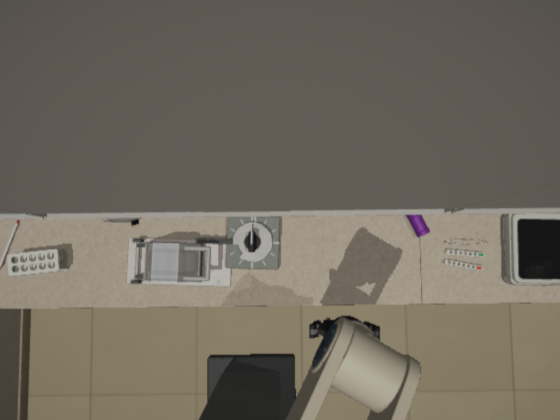

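View pics/scene36.png

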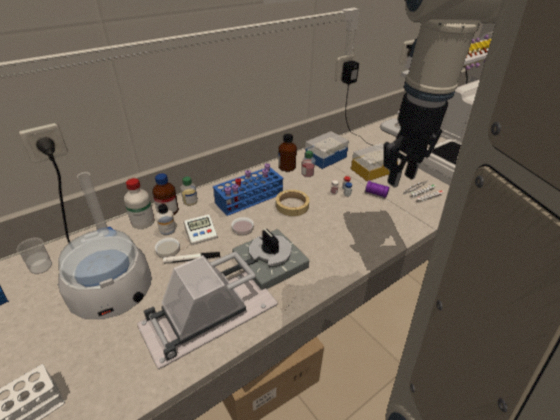

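```bash
python3 -c "
from dc import *
p=cv2.imread('pics/scene36.png'); z=p[255:345,140:250].copy()
z=np.stack([cv2.createCLAHE(6,(3,3)).apply(z[...,i].copy()) for i in range(3)],-1)
z=cv2.resize(z,None,fx=6,fy=6,interpolation=cv2.INTER_CUBIC)
for q in ('groove_a','groove_b','groove_c','gap_a','gap_b'): drawcan('scene',z,s2w(S0,G[q]),S0[2],6,140,255,(0,0,255))
cv2.imwrite('pics/in36.png',z)"
```

```text
(no output)
```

View pics/in36.png

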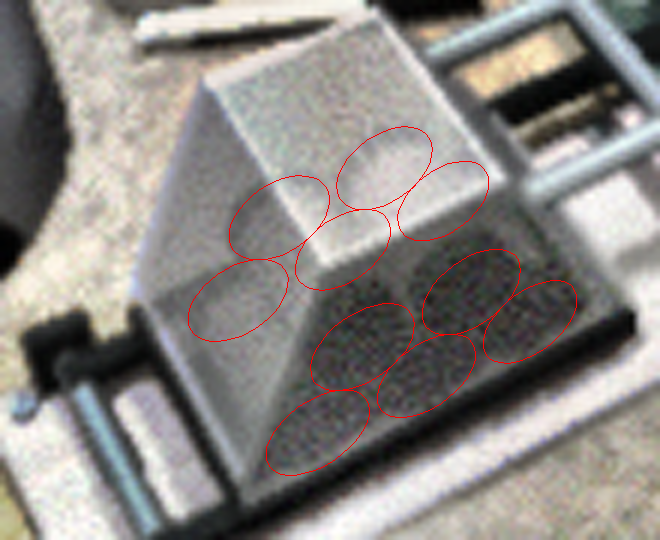

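The contrast-enhanced picture shows the five dark canister ends through the hood, at their five modelled places. The hood is shut and the pointer is on the double mark, so I am handing in.

```bash
python3 -c "
from h import *
print(job_done()); st()"
```

```text
the job is handed in; nothing more can be done
None
the job is handed in; nothing more can be done
```

I handed the job in at about 65 s of the 210 s allowed; it reports no verdict.

**What I did**
- **Lock:** I turned the dial clockwise to 3 o'clock, anticlockwise to 10, then clockwise to 1, and held at least a second at each.
- **Hood:** I swung it up and fully back. The bar was then measured about 3 mm from its fully open position.
- **Canisters:** Five were on the worktop. I gripped each by its ends and stacked three in the grooves and two saddled in gap_a and gap_b. The purple look-alike stayed where it was.
- **Closing:** I pulled the hood shut and turned the pointer back to 12 o'clock.

**Last checks**
- Both cameras put the hood bar at its closed height (z about 0.100 m).
- In the top picture the pointer lies along the 12 o'clock direction, with the notch turned away and the tongue under the rim.
- The contrast-enhanced picture shows five canister ends through the hood, matching their expected places.
- No canister is left on the worktop, the other things look unmoved in the pictures, and the gripper is clear of everything.

**What did not agree or ran close**
- The two cameras differed by up to about 4 mm on the canisters, so I placed them by contact force and by overlaying the model on the picture.
- The tool tilted by about 0.05 rad over the run, with no visible effect on the stack.
- The wrist force rose to about 43 N (39.5 N of it vertical) as the hood met its closed stop, through the fingers, and I released it at once.

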